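# Go/no-go check of centrifuge tube sleeves

### The arm

A 7-joint arm with a two-finger parallel gripper is mounted at the origin on a cart in front of the work surface, level with it; the furniture and walls round the work are solid. World frame = base frame: x ahead of the robot, y to its left, z up, the work surface at z = 0. Lengths are in m, angles in rad, forces in N, time in s.
With the tool pointing down it reaches from about 0.35 to 0.9 m from the base axis. Payload 8.1 kg.
Tool frame: the origin (TCP) lies on the centre line of the jaws, within the pads' length; the fingertips stand 14 mm ahead of it and the grasp point (between the pads) lies 5 mm behind it; z points along the fingers, y is the direction in which the jaws open and shut (so a half turn about z gives the same grasp; the last joint's range is limited). The gripper opens to 92 mm and grips with 3 to 60 N. Pads are 19 mm wide; open, the fingers measure 130 mm over their backs; the gripper's body (75 mm by 190 mm) begins 47 mm behind the grasp point.
Start: joints at [1.199, 0.434, 0.025, 1.573, -0.012, 1.134, -0.075], TCP at [0.166, -0.603, 0.241] pointing down, gripper open.
Joint ranges: [-2.62, 2.62], [-0.44, 2.09], [-1.27, 1.32], [0.08, 2.57], [-1.32, 4.46], [0.12, 2], [-2.74, 2.74]. Speed limits (rad/s): [2.22, 2.22, 3.01, 3.01, 3.14, 3.14, 3.14].

### API

Orientations are given as a rotation vector (axis times angle).
In Python, from cell import arm, optics gives the robot as it stands.
- The arm moves only by the shell command python3 -m creep 'ROWS' [FORCE]. ROWS is JSON, a list of rows, each an object with "translation": the shift along the tool's x, y, z in m, a list of three; "rot": the turn, a rotation vector about the tool's x, y, z in degrees, a list of three; "jaw": the finger opening in m, from 0 to 0.0918. In form: [{"translation": [x, y, z], "rot": [wx, wy, wz], "jaw": jaw}, ...]. A call has 1 to 12 rows; each row shifts and turns the commanded pose from where the row before left it, along the tool's axes as they then stand; what a row does not reach is not made up. A row lasts 1/12 s, in which the tool goes at most 41.7 mm and 7.16 degrees, less where a joint would pass 70% of its speed; a pose out of reach is approached as far as the arm can. A call is refused whole if a number of a shift passes 0.0417 or a number of a turn 7.16, either way. A call with a gripper value outside its range is refused whole. The fingers move at their own pace and stop on an object; FORCE is the grip in N (left out, the last holds). Time passes only in rows, so rows that do not move let the fingers close. It gives the time, the measured TCP pose, the force and the opening at its end, in the units of the state.
- arm.observe(): the state, without advancing time (a new reading comes with each control period).
- optics.get_image(name): name is "side" or "top"; returns the picture (480x640x3 uint8, red, green, blue); there is no depth.
- optics.camera_info(name): a dict with "fx", "fy", "cx", "cy" (pixels), "R" (3x3) and "t" (3): a world point X has camera coordinates R X + t. Camera axes: x right, y down, z forward; pixel columns grow to the right and rows downward; lengths in m; the calibration is good to about 2 mm. A picture is of the moment at which its call begins. camera_info takes no time and is no camera call.
- arm.sign_off(): hands the job in, once; it reports no verdict.
Trained networks look in the newest picture that a camera, given by its name, has taken for a name from the list of things; names that differ only in an ending like _2 or _b are one class to them, and where a whole thing is asked for, a point or a joint stands for the part that bears it (a point fixed in the world has none). Each returns a list of dicts, best first, with "score" (0 to 1); they miss things now and then, are a little off and sometimes report something else, mostly with a low value. They report only what shows in the picture. A call takes as long as a camera call. They do not tell look-alikes from the thing itself.
- optics.boxes_of(camera, thing): "location" ([column, row] in pixels, amid what is visible of it).
- optics.pinpoint(camera, thing): "location" ([column, row] in pixels: a listed point, or the origin of a listed thing).
The state is a dict: "clock": time; "joints": joint angles; "dq": joint speeds; "joint_efforts": joint torques, N m; "position": TCP position; "ee_rot": TCP orientation; "force": force on the tool from outside, world axes, zero at the start; "ft_torque": the same for the moment, N m; "width": opening from 0.0 (shut) to 1.0 (fully open).
Only numpy, scipy, OpenCV 4.12 (cv2) and the standard library are available. Lean on these libraries where they do the work, as an engineer would, in place of code of your own. Each camera call takes 0.05 s, during which the arm holds its last target.

### The job

Check the three black tube sleeves in the grey rack with the stepped plug gauge from its stand: beginning at the end of the rack with the blue cap and taking them in order, let the gauge down into each bore as far as it goes under a light push, feeling for the hole and never forcing it. A sleeve is good if the thin GO nose goes in and the thick NO-GO part does not. When all three are tried, put the gauge back in its stand, stand each good sleeve upright in the white tray, set down gently, and leave the rejects where they are in the rack.

Things in the scene. Friction and masses are not known exactly. Their poses are not given: they have to be found in the camera images.
- gauge: stepped steel plug gauge, 130 g, upright in its stand. Origin: centre of the tip's end face, z up to the handle. From the tip: GO nose 14 mm across, z 0-16 mm; NO-GO part 18 mm across, z 16-40 mm (1.5 mm chamfer on both); collar 28 mm across, z 40-44 mm; hexagonal handle z 44-104 mm, 18 mm across flats that face its own +x and -x and every 60 degrees round
- gauge_tip (a point): the gauge's tip: centre of the end face of the GO nose, same as the gauge's origin
- gauge_stand: dark steel stand on a 56 mm round foot, fixed. Origin: centre of its underside. Socket 22 mm wide, mouth at z = 48 mm; the gauge hangs in it by its collar, tip at z = 8 mm
- rack: grey metal block 54 x 160 x 24 mm, fixed, with three pockets in a row along its own y, 50 mm apart, 36 mm wide, 16 mm deep to a rubber cushion that yields 1 mm per 5 N; the sleeves stand on these, undersides 8 mm above the worktop, tops at 60 mm. Origin: centre of its underside. Blue cap over its +y end, dark grey cap over the other
- slot_1 (a point): mouth centre of the first pocket, next to the blue cap, on the rack's top: the first sleeve to try. Sleeves: black plastic centrifuge tube adapters, alike outside: round, 32 mm across, 52 mm high, about 80 g, loose in the wider pockets (up to 1.5 mm off centre), dealt anew each time. From the top: mouth 22 mm wide, 10 mm deep, then 42 mm above its underside a flat ledge round the bore, which runs right through
- slot_2 (a point): mouth centre of the middle pocket: the second to try. A bore is about 11 mm wide (tight), 15 mm (good) or 19 mm (worn); the gauge's tip then stops at 42 mm (nose on the ledge), 26 mm (step on the ledge) or 12 mm (collar on the sleeve's top) above the sleeve's underside, that is 50, 34 or 20 mm above the worktop. The rules call these three sleeve_tight, sleeve_good and sleeve_worn
- slot_3 (a point): mouth centre of the last pocket: the third to try. A gauge more than about 1 mm off a bore's axis can catch on the ledge of a bore that it fits, so feel about sideways (a few mm) before judging. A light push is 3 to 10 N; only the cushion yields, so a push past the stop soon becomes force
- tray: shallow white tray for the good sleeves, loose, 78 x 138 x 30 mm over its rim; inside floor 66 x 126 mm at z = 2 mm, wall tops at 30 mm. Origin: centre of its underside, long side along its y
- tip_box: pipette tip box with blue lid, 92 x 122 x 67 mm, bystander, origin under its centre
- slide_box: white slide box, 93 x 100 x 46 mm, bystander, origin under its centre
- code_reader: small black code reader head, 37 x 62 x 30 mm, bystander, origin under its centre
Not all that is in view belongs to the job. There is more than one size of the gauge_stand; the job needs the largest.

How it is judged:
On the way, in this order (a step that is already met when the one before it is completed fails the run):
1. the gauge is in the sleeve in slot_1 as far as that one lets it in (nose on the ledge, or step on the ledge, or NO-GO part well inside) (((horizontal distance between sleeve_good and slot_1 below 0.01 m and horizontal distance between gauge_tip and sleeve_good below 0.004 m and z of gauge_tip in the frame of sleeve_good below 0.0285 m and angle between gauge's own z axis and vertical below 0.15 rad) or (horizontal distance between sleeve_tight and slot_1 below 0.01 m and horizontal distance between gauge_tip and sleeve_tight below 0.004 m and z of gauge_tip in the frame of sleeve_tight below 0.0445 m and angle between gauge's own z axis and vertical below 0.15 rad and contact force between gauge and sleeve_tight above 1 N) or (horizontal distance between sleeve_worn and slot_1 below 0.01 m and horizontal distance between gauge_tip and sleeve_worn below 0.004 m and z of gauge_tip in the frame of sleeve_worn below 0.018 m and angle between gauge's own z axis and vertical below 0.15 rad))), for 0.2 s.
2. the gauge is in the sleeve in slot_2 as far as that one lets it in (nose on the ledge, or step on the ledge, or NO-GO part well inside) (((horizontal distance between sleeve_good and slot_2 below 0.01 m and horizontal distance between gauge_tip and sleeve_good below 0.004 m and z of gauge_tip in the frame of sleeve_good below 0.0285 m and angle between gauge's own z axis and vertical below 0.15 rad) or (horizontal distance between sleeve_tight and slot_2 below 0.01 m and horizontal distance between gauge_tip and sleeve_tight below 0.004 m and z of gauge_tip in the frame of sleeve_tight below 0.0445 m and angle between gauge's own z axis and vertical below 0.15 rad and contact force between gauge and sleeve_tight above 1 N) or (horizontal distance between sleeve_worn and slot_2 below 0.01 m and horizontal distance between gauge_tip and sleeve_worn below 0.004 m and z of gauge_tip in the frame of sleeve_worn below 0.018 m and angle between gauge's own z axis and vertical below 0.15 rad))), for 0.2 s.
3. the gauge is in the sleeve in slot_3 as far as that one lets it in (nose on the ledge, or step on the ledge, or NO-GO part well inside) (((horizontal distance between sleeve_good and slot_3 below 0.01 m and horizontal distance between gauge_tip and sleeve_good below 0.004 m and z of gauge_tip in the frame of sleeve_good below 0.0285 m and angle between gauge's own z axis and vertical below 0.15 rad) or (horizontal distance between sleeve_tight and slot_3 below 0.01 m and horizontal distance between gauge_tip and sleeve_tight below 0.004 m and z of gauge_tip in the frame of sleeve_tight below 0.0445 m and angle between gauge's own z axis and vertical below 0.15 rad and contact force between gauge and sleeve_tight above 1 N) or (horizontal distance between sleeve_worn and slot_3 below 0.01 m and horizontal distance between gauge_tip and sleeve_worn below 0.004 m and z of gauge_tip in the frame of sleeve_worn below 0.018 m and angle between gauge's own z axis and vertical below 0.15 rad))), for 0.2 s.
At the end, for the whole second after the job is handed in: 15 mm bore sleeve upright (0.12 rad) on the tray floor (4 mm), within 22 mm across and 52 mm along of the tray centre; the other two upright in their pockets, within 8 mm of their start; gauge upright in its stand (tip within 6 mm of axis, collar within 4 mm of the mouth); all at rest (x of sleeve_good in the frame of tray between -0.022 and 0.022 m and y of sleeve_good in the frame of tray between -0.052 and 0.052 m and z of sleeve_good in the frame of tray below 0.006 m and angle between each of sleeve_good, sleeve_tight, sleeve_worn, gauge's own z axis and vertical below 0.12 rad and linear speed of each of sleeve_good, gauge below 0.02 m/s and distance of each of sleeve_tight, sleeve_worn from where it was at the start of the episode below 0.008 m and horizontal distance between gauge_tip and gauge_stand below 0.006 m and z of gauge_tip in the frame of gauge_stand below 0.012 m); the robot touches nothing.
It fails at once if the gauge is forced: more than 20 N between the gauge and a sleeve (contact force between gauge and sleeve_good above 20 N or contact force between gauge and sleeve_tight above 20 N or contact force between gauge and sleeve_worn above 20 N).
It fails at once if the good sleeve is let go more than 20 mm above the tray's floor (distance of sleeve_good from where it was at the start of the episode above 0.05 m and contact force between the fingers and sleeve_good below 0.02 N and height (world z) of sleeve_good above 0.022 m).
It fails at once if a bystander is pushed more than 20 mm (distance of any of tip_box, slide_box, code_reader from where it was at the start of the episode above 0.02 m).
It also fails if it takes over 67 s, if anything falls off the work surface, if the arm or the gripper's body presses on something with over 40 N, if the wrist force passes 120 N, or if a joint passes its speed limit or range.

## Working session

There is one attempt and no reset: what is moved stays moved. The work goes in short steps, Python scripts to look and compute and a shell command to move; the robot and the scene stay as the last step left them, time stands still between calls to the robot, and variables do not carry over. Pictures are saved under pics/ and viewed, and the job is handed in when it is done.

```bash
ls; mkdir -p pics
python3 - <<'E'
from cell import arm, optics
import cv2
print(arm.observe())
for n in("side","top"):
    im=optics.get_image(n); cv2.imwrite(f"pics/{n}0.png",im[:,:,::-1])
    print(n,optics.camera_info(n))
    for t in("gauge","gauge_stand","rack","tray","tip_box","slide_box","code_reader"):
        print(t,[(d['score'],d['location']) for d in optics.boxes_of(n,t)])
    for t in("gauge","gauge_tip","gauge_stand","rack","slot_1","slot_2","slot_3","tray"):
        print("pp",t,[(d['score'],d['location']) for d in optics.pinpoint(n,t)])
E
```

```text
pics
{'clock': 0.0, 'joints': array([ 1.19939075,  0.43523792,  0.02493963,  1.57407181, -0.01158757,
        1.13399728, -0.07509544]), 'dq': array([ 0.002111  ,  0.00110172, -0.00151327,  0.00048392,  0.00070519,
       -0.00079537, -0.00033284]), 'joint_efforts': array([-2.25429089e-04, -6.67851448e+01,  9.84904021e-01, -3.14448452e+01,
       -6.04968402e-02,  4.29510023e-02,  2.35551943e-04]), 'position': array([ 0.16582281, -0.60210475,  0.23994507]), 'ee_rot': array([-3.11174969e+00, -4.20717793e-01,  5.46895527e-04]), 'force': array([-0.06898462,  0.42748715,  0.67086582]), 'ft_torque': array([ 0.00775044, -0.0030955 , -0.03863992]), 'width': 1.0016124357395433}
side {'fx': 489.4902409998568, 'fy': 489.4902409998568, 'cx': 313.5736650523763, 'cy': 240.2756193912704, 'R': array([[ 0.94462464, -0.32801545, -0.00949438],
       [-0.26360645, -0.7412715 , -0.61727483],
       [ 0.19543777,  0.58559579, -0.78669031]]), 't': array([-0.59458687, -0.10689774,  0.99854608])}
gauge [(0.65, [220.1, 234.5])]
gauge_stand [(0.93, [242.2, 203.8]), (0.71, [247.7, 359.5])]
rack [(0.81, [300.7
[... 1200 characters left out ...]
83.7])]
slide_box [(0.65, [264.5, 148.7])]
code_reader [(0.72, [352.4, 356.8])]
pp gauge [(0.55, [299.3, 334.3]), (0.48, [294.5, 279.4])]
pp gauge_tip []
pp gauge_stand [(0.72, [397.5, 341.1]), (0.69, [256.0, 304.0]), (0.59, [300.8, 332.9])]
pp rack [(0.68, [297.4, 255.5]), (0.28, [301.5, 232.8]), (0.27, [353.7, 355.7])]
pp slot_1 [(0.86, [299.4, 233.0]), (0.82, [294.7, 282.0]), (0.57, [295.7, 255.4]), (0.48, [299.0, 335.2])]
pp slot_2 [(0.86, [299.4, 233.0]), (0.82, [294.7, 282.0]), (0.57, [295.7, 255.4]), (0.48, [299.0, 335.2])]
pp slot_3 [(0.86, [299.4, 233.0]), (0.82, [294.7, 282.0]), (0.57, [295.7, 255.4]), (0.48, [299.0, 335.2])]
pp tray [(0.82, [347.2, 281.0]), (0.52, [296.1, 259.2])]
```

View pics/side0.png

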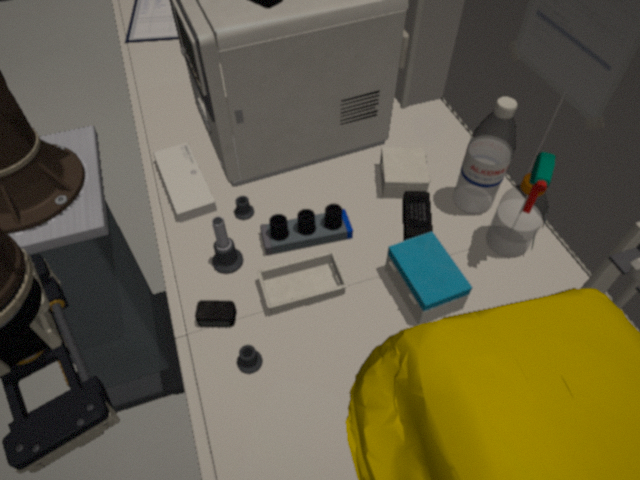

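View pics/top0.png

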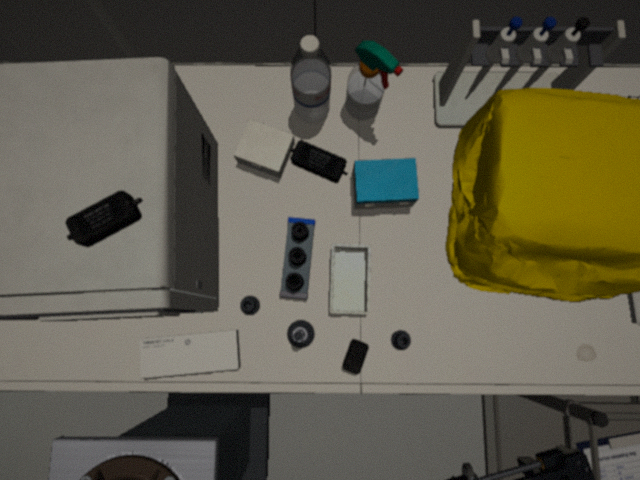

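Run:
```python
import cv2
a=cv2.imread("pics/side0.png")[180:380,170:370]; cv2.imwrite("pics/side0c.png",cv2.resize(a,(600,600),interpolation=cv2.INTER_CUBIC))
a=cv2.imread("pics/top0.png")[210:370,230:430]; cv2.imwrite("pics/top0c.png",cv2.resize(a,(750,600),interpolation=cv2.INTER_CUBIC))
```

```text
(no output)
```

View pics/side0c.png

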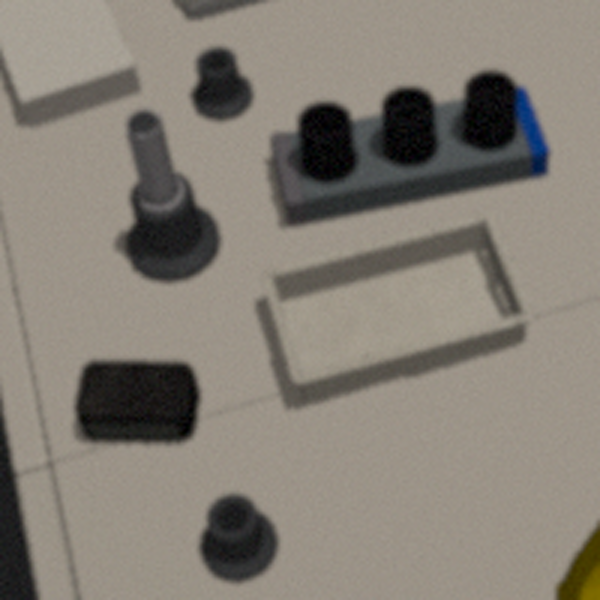

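View pics/top0c.png

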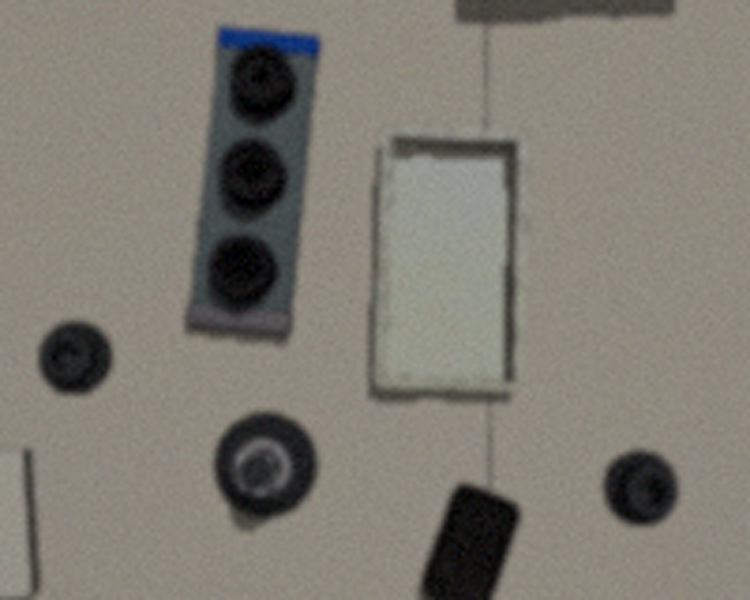

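The large stand with the gauge is at top (300,334) / side (227,257). The look-alikes are the small stands at top (251,304) and (400,340), i.e. side (242,208) and (249,359), and I reject them because they're smaller and empty. Slot_1 is next to the blue cap, at top (300,232) / side (333,217). Next are close crops so I can measure.

```bash
cat > h.py <<'E'
import numpy as np, cv2
from cell import arm, optics
def cam(n): return optics.camera_info(n)
def proj(n,X):
    c=cam(n); p=c['R']@np.asarray(X,float)+c['t']
    return np.array([c['fx']*p[0]/p[2]+c['cx'],c['fy']*p[1]/p[2]+c['cy']])
def ray(n,uv):
    c=cam(n); d=c['R'].T@np.array([(uv[0]-c['cx'])/c['fx'],(uv[1]-c['cy'])/c['fy'],1.]); return -c['R'].T@c['t'],d
def atz(n,uv,z):
    o,d=ray(n,uv); return o+d*(z-o[2])/d[2]
def tri(a,b):
    from scipy.optimize import least_squares
    r=least_squares(lambda X:np.r_[proj('side',X)-a,proj('top',X)-b],[.45,0,.05]); return r.x,np.round(r.fun,2)
def crop(n,im,c,r,k,name):
    x,y=int(c[0]-r),int(c[1]-r); a=im[y:y+2*r,x:x+2*r]
    a=cv2.resize(a,None,fx=k,fy=k,interpolation=cv2.INTER_CUBIC); a=cv2.convertScaleAbs(a,alpha=1.6,beta=10)
    for i in range(0,2*r,5):
        cv2.line(a,(i*k,0),(i*k,6 if i%10 else 14),(0,255,255),1); cv2.line(a,(0,i*k),(6 if i%10 else 14,i*k),(0,255,255),1)
    cv2.putText(a,f"{x},{y}",(16,28),0,.5,(0,0,255),1); return a
E
python3 - <<'E'
from h import *
s=cv2.imread("pics/side0.png");t=cv2.imread("pics/top0.png")
a=np.hstack([crop('side',s,(305,225),50,4,''),crop('top',t,(297,257),50,4,'')]); cv2.imwrite("pics/r.png",a)
a=np.hstack([crop('side',s,(222,242),33,6,''),crop('top',t,(299,332),33,6,'')]); cv2.imwrite("pics/g.png",a)
E
```

```text
(no output)
```

View pics/r.png

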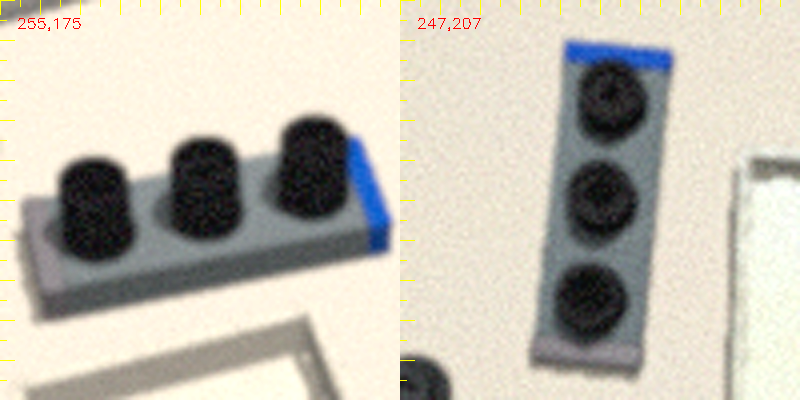

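View pics/g.png

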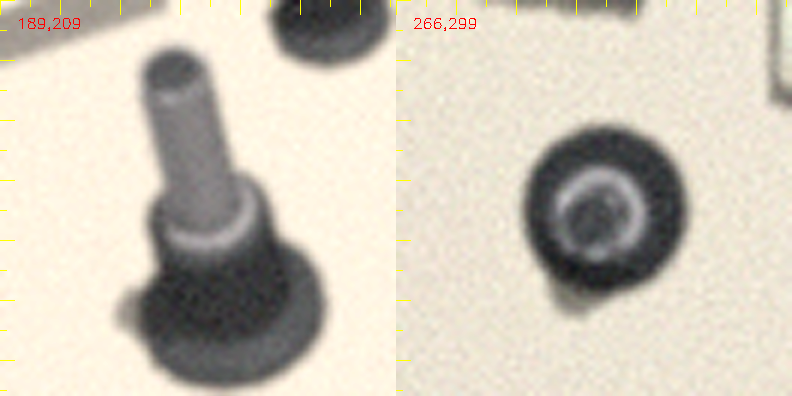

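```bash
cat > fit.py <<'E'
from h import *
from scipy.optimize import least_squares
def sil(n,parts,K=8):
    # parts: list of (x,y,z0,z1,r): union mask area-centroid
    m=np.zeros((480,640),np.uint8); pts=[]
    th=np.linspace(0,2*np.pi,60)
    big=None
    polys=[]
    for x,y,z0,z1,r in parts:
        P=np.array([proj(n,(x+r*np.cos(a),y+r*np.sin(a),z)) for z in(z0,z1) for a in th])
        polys.append(cv2.convexHull(P.astype(np.float32))[:,0])
    return polys
def centroid(poly):
    M=cv2.moments(poly); return np.array([M['m10']/M['m00'],M['m01']/M['m00']])
E
python3 - <<'E'
from fit import *
ims={n:cv2.GaussianBlur(cv2.imread(f"pics/{n}0.png"),(3,3),0) for n in("side","top")}
seeds={'side':[(333,217),(306,222),(279,227)],'top':[(300,232),(297,256.5),(294,282)]}
res={}
for n in ims:
    g=ims[n].max(axis=2); 
    m=(g<52).astype(np.uint8)
    k,lab,st,ce=cv2.connectedComponentsWithStats(m)
    for i,s in enumerate(seeds[n]):
        L=lab[int(s[1]),int(s[0])]; c=ce[L]
        f=lambda p: centroid(sil(n,[(p[0],p[1],.025,.060,.016)])[0])-c
        r=least_squares(f,atz(n,s,.05)[:2],diff_step=1e-3)
        poly=sil(n,[(r.x[0],r.x[1],.025,.060,.016)])[0]
        print(n,i+1,st[L],np.round(c,2),np.round(r.x*1000,1),'area',cv2.contourArea(poly)); res[n,i]=r.x
print('gauge top side@104+8=112',atz('side',(218.3,220.3),.112),'top',atz('top',(299,334.3),.112))
print('tri',tri(np.array((218.3,220.3)),np.array((299,334.3))))
print('collar z52',atz('side',(223.5,244.5),.052),atz('top',(300,334.5),.052))
# foot of stand: hull centroid
E
```

```text
side 1 [322 205  20  25 404] [332.32 217.53] [ 554.1 -321.5] area 410.4893176064361Traceback (most recent call last):
  File "<stdin>", line 12, in <module>
    return func(*args, **kwargs)
    result = trf(vector_fun.fun, vector_fun.jac, x0, f0, J0, lb, ub, ftol, xtol,
                 gtol, max_nfev, x_scale, loss_function, tr_solver,
                 tr_options.copy(), verbose, callback=callback_wrapped)
    return trf_no_bounds(
        fun, jac, x0, f0, J0, ftol, xtol, gtol, max_nfev, x_scale,
        loss_function, tr_solver, tr_options, verbose, callback=callback)
    f_new = fun(x_new)
    self._update_fun()
    ~~~~~~~~~~~~~~~~^^
    self.f = self.fun_wrapped(xp_copy(self.x))
             ~~~~~~~~~~~~~~~~^^^^^^^^^^^^^^^^^
    return np.atleast_1d(self.fun(x))
                         ~~~~~~~~^^^
    return self.f(x, *self.args, **self.kwargs)
           ~~~~~~^^^^^^^^^^^^^^^^^^^^^^^^^^^^^^
  File "<stdin>", line 11, in <lambda>
  File "fit.py", line 10, in sil
    P=np.array([proj(n,(x+r*np.cos(a),y+r*np.sin(a),z)) for z in(z0,z1) for a in th])
                ~~~~^^^^^^^^^^^^^^^^^^^^^^^^^^^^^^^^^^^
  File "h.py", line 5, in proj
    c=cam(n); p=c['R']@np.asarray(X,float)+c['t']
  File "h.py", line 3, in cam
    def cam(n): return optics.camera_info(n)
                       ~~~~~~~~~~~~~~~~~~^^^
ValueError: time passes only in moves, steps and waits
```

```bash
python3 - <<'E'
import re
s=open('h.py').read()
s=s.replace("def cam(n): return optics.camera_info(n)","""import os,pickle
if not os.path.exists('cams.pkl'): pickle.dump({n:optics.camera_info(n) for n in('side','top')},open('cams.pkl','wb'))
C=pickle.load(open('cams.pkl','rb'))
def cam(n): return C[n]""")
open('h.py','w').write(s)
E
cat > m1.py <<'E'
from fit import *
ims={n:cv2.GaussianBlur(cv2.imread(f"pics/{n}0.png"),(3,3),0) for n in("side","top")}
seeds={'side':[(333,217),(306,222),(279,227)],'top':[(300,232),(297,256.5),(294,282)]}
res={}
for n in ims:
    g=ims[n].max(axis=2); 
    for th in (45,52,60):
      m=(g<th).astype(np.uint8)
      k,lab,st,ce=cv2.connectedComponentsWithStats(m)
      for i,s in enumerate(seeds[n]):
        L=lab[int(s[1]),int(s[0])]; c=ce[L]
        f=lambda p: centroid(sil(n,[(p[0],p[1],.025,.060,.016)])[0])-c
        r=least_squares(f,atz(n,s,.05)[:2],diff_step=1e-3)
        poly=sil(n,[(r.x[0],r.x[1],.025,.060,.016)])[0]
        print(n,th,i+1,st[L],np.round(c,2),np.round(r.x*1000,1),'area',cv2.contourArea(poly)); res[n,i]=r.x
print('gauge top side@104+8=112',atz('side',(218.3,220.3),.112),'top',atz('top',(299,334.3),.112))
print('tri',tri(np.array((218.3,220.3)),np.array((299,334.3))))
print('collar z52',atz('side',(223.5,244.5),.052),atz('top',(300,334.5),.052))
E
python3 m1.py
```

```text
side 45 1 [323 205  19  25 383] [332.4  217.48] [ 554.3 -321.4] area 410.4424908037763
side 45 2 [296 210  20  25 393] [305.63 222.76] [ 504.7 -317. ] area 415.6178260196466
side 45 3 [269 215  20  26 403] [278.25 227.98] [ 455.  -312.2] area 422.327978589572
side 52 1 [322 205  20  25 404] [332.32 217.53] [ 554.1 -321.5] area 410.4893176064361
side 52 2 [295 210  21  25 415] [305.54 222.73] [ 504.6 -316.9] area 415.58322902792133
side 52 3 [268 215  21  26 426] [278.11 228.01] [ 454.7 -312.2] area 422.369337515207
side 60 1 [321 205  21  26 426] [332.23 217.79] [ 553.7 -322. ] area 410.77204618416727
side 60 2 [294 210  22  26 442] [305.33 223.07] [ 504.  -317.5] area 415.96999728120863
side 60 3 [267 215  23  26 454] [278.13 228.2 ] [ 454.6 -312.6] area 422.5887794450391
top 45 1 [292 223  17  20 281] [299.41 232.34] [ 553.2 -319.7] area 254.33734998386353
top 45 2 [289 247  17  21 287] [296.62 257.23] [ 503.2 -314.9] area 246.43502474250272
top 45 3 [286 273  18  20 287] [294.03 282.33] [ 453.7 -310.7] area 239.5404815650545
top 52 1 [291 222  18  22 305] [299.29 232.32] [ 553.2 -319.5] area 254.36455161799677
top 52 2 [288 247  19  22 313] [296.76 257.27] [ 503.1 -315.2] area 246.38602737197652
top 52 3 [285 273  19  21 308] [293.9  282.53] [ 453.3 -310.4] area 239.53097917931154
top 60 1 [291 222  19  22 327] [299.22 232.4 ] [ 553.  -319.3] area 254.34822456282564
top 60 2 [288 246  19  24 344] [296.56 257.35] [ 502.9 -314.8] area 246.40418188273907
top 60 3 [285 272  20  22 342] [293.91 282.44] [ 453.5 -310.4] area 239.55104176467285
gauge top side@104+8=112 [ 0.35602612 -0.32046012  0.112     ] top [ 0.35681868 -0.32463285  0.112     ]
tri (array([ 0.35638831, -0.32480566,  0.11680412]), array([ 0.31, -0.06, -0.03,  0.35]))
collar z52 [ 0.35452557 -0.32333595  0.052     ] [ 0.35438547 -0.32382691  0.052     ]
```

```bash
cat >> h.py <<'E'
from scipy.spatial.transform import Rotation as Ro
def to(p,yaw_deg=None,s=None):
    s=s or arm.observe(); R=Ro.from_rotvec(s['ee_rot']).as_matrix()
    print('t',round(s['clock'],2),'pos mm',np.round(s['position']*1000,1),'yaw',round(np.degrees(np.arctan2(R[1,0],R[0,0])),2),'tilt z',np.round(R[:,2],4),'F',np.round(s['force'],2),'w mm',round(s['width']*91.8,1))
    if p is not None: print('delta tool mm',np.round(R.T@(np.asarray(p)-s['position'])*1000,1))
E
python3 -m creep '[{"translation":[0,0,0],"rot":[0,0,6.87],"jaw":0.0918},{"translation":[0,0,0],"rot":[0,0,6.87],"jaw":0.0918},{"translation":[0,0,0],"rot":[0,0,6.87],"jaw":0.0918}]' 25
python3 -c "
from h import *
to((.3555,-.3235,.2))"
```

```text
clock: 1.85
position: [0.1659, -0.6026, 0.2407]
ee_rot: [-3.138, 0.152, -0.0]
force: [1.0, 0.3, -0.7]
width: 0.998
t 1.85 pos mm [ 165.9 -602.6  240.7] yaw -5.56 tilt z [ 1.e-04  0.e+00 -1.e+00] F [ 0.97  0.33 -0.66] w mm 91.6
delta tool mm [ 161.7 -296.1   40.8]
```

```bash
python3 -m creep '[{"translation":[0.016,-0.0296,0.004],"rot":[0,0,0],"jaw":0.06},{"translation":[0.016,-0.0296,0.004],"rot":[0,0,0],"jaw":0.06},{"translation":[0.016,-0.0296,0.004],"rot":[0,0,0],"jaw":0.06},{"translation":[0.016,-0.0296,0.004],"rot":[0,0,0],"jaw":0.06},{"translation":[0.016,-0.0296,0.004],"rot":[0,0,0],"jaw":0.06},{"translation":[0.016,-0.0296,0.004],"rot":[0,0,0],"jaw":0.06},{"translation":[0.016,-0.0296,0.004],"rot":[0,0,0],"jaw":0.06},{"translation":[0.016,-0.0296,0.004],"rot":[0,0,0],"jaw":0.06},{"translation":[0.016,-0.0296,0.004],"rot":[0,0,0],"jaw":0.06},{"translation":[0.017,-0.0296,0.004],"rot":[0,0,0],"jaw":0.06},{"translation":[0,0,0],"rot":[0,0,0],"jaw":0.06}]' 25
python3 -c "
from h import *
to((.3555,-.3235,.083))
for n in('side','top'):
    im=optics.get_image(n)[:,:,::-1]; cv2.imwrite(f'pics/{n}1.png',im)
s=cv2.imread('pics/side1.png');t=cv2.imread('pics/top1.png')
cv2.imwrite('pics/g1.png',np.hstack([crop('side',s,(222,220),50,4,''),crop('top',t,(299,332),50,4,'')]))
"
```

```text
clock: 2.77
position: [0.3571, -0.3163, 0.2003]
ee_rot: [-3.136, 0.13, -0.002]
force: [0.1, 0.8, -0.1]
width: 0.647
t 2.77 pos mm [ 357.1 -316.3  200.3] yaw -4.74 tilt z [ 0.0014  0.0027 -1.    ] F [ 0.11  0.83 -0.06] w mm 59.4
delta tool mm [ -1.1   7.6 117.3]
```

View pics/g1.png

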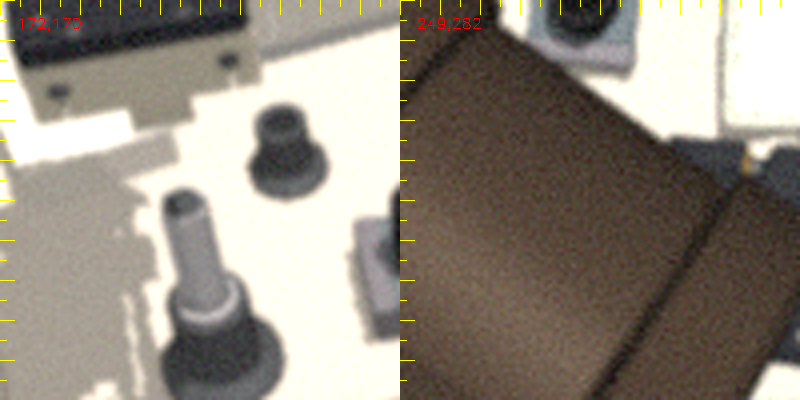

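```bash
python3 -m creep '[{"translation":[-0.001,0.0076,0.015],"rot":[0,0,0],"jaw":0.06},{"translation":[0,0,0.02],"rot":[0,0,0],"jaw":0.06},{"translation":[0,0,0.02],"rot":[0,0,0],"jaw":0.06},{"translation":[0,0,0.01],"rot":[0,0,0],"jaw":0.06},{"translation":[0,0,0],"rot":[0,0,0],"jaw":0.06}]' 25
python3 -c "
from h import *
to((.3555,-.3235,.083))
for n in('side',):
    im=optics.get_image(n)[:,:,::-1]; cv2.imwrite(f'pics/{n}2.png',im)
s=cv2.imread('pics/side2.png')
cv2.imwrite('pics/g2.png',np.hstack([crop('side',s,(222,220),50,8,'')])[:600])
to((.3555,-.3235,.083))
"
```

```text
clock: 3.28
position: [0.3497, -0.3302, 0.134]
ee_rot: [-3.137, 0.146, 0.005]
force: [-0.6, -0.1, 0.2]
width: 0.652
t 3.28 pos mm [ 349.7 -330.2  134. ] yaw -5.32 tilt z [-0.0032  0.0018 -1.    ] F [-0.55 -0.05  0.16] w mm 59.8
delta tool mm [ 5.3 -7.1 51. ]
t 3.33 pos mm [ 350.4 -330.4  135.2] yaw -5.3 tilt z [-1.8e-03  9.0e-04 -1.0e+00] F [-0.11  0.41  1.03] w mm 60.0
delta tool mm [ 4.5 -7.3 52.2]
```

View pics/g2.png

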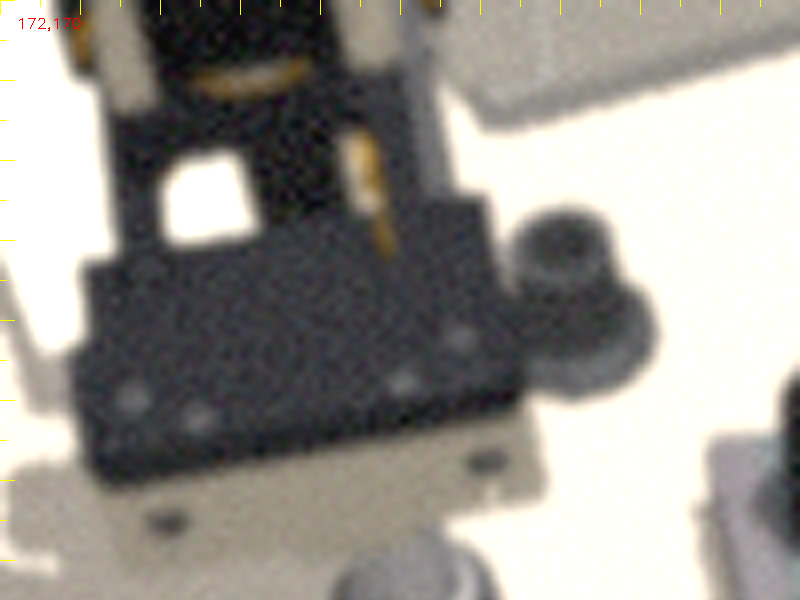

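```bash
python3 -m creep '[{"translation":[0.0045,-0.0073,0],"rot":[0,0,0],"jaw":0.06},{"translation":[0,0,0],"rot":[0,0,0],"jaw":0.06},{"translation":[0,0,0],"rot":[0,0,0],"jaw":0.06}]' 25
python3 -c "
from h import *
to((.3555,-.3235,.083))
im=optics.get_image('side')
to((.3555,-.3235,.083))
im=optics.get_image('side')
to((.3555,-.3235,.083))
"
```

```text
clock: 3.58
position: [0.3576, -0.3229, 0.1368]
ee_rot: [3.138, -0.141, 0.003]
force: [0.3, 0.0, -0.5]
width: 0.655
t 3.58 pos mm [ 357.6 -322.9  136.8] yaw -5.15 tilt z [ 0.0016 -0.001  -1.    ] F [ 0.3   0.01 -0.5 ] w mm 60.1
delta tool mm [-2.2  0.7 53.7]
t 3.63 pos mm [ 357.4 -323.1  136.6] yaw -5.17 tilt z [ 0.0014 -0.001  -1.    ] F [ 0.32 -0.49  0.16] w mm 59.5
delta tool mm [-1.9  0.5 53.6]
t 3.68 pos mm [ 357.1 -323.2  136.4] yaw -5.18 tilt z [ 1.e-03 -9.e-04 -1.e+00] F [-0.37  0.59 -0.32] w mm 59.7
delta tool mm [-1.6  0.4 53.4]
```

```bash
python3 -m creep '[{"translation":[-0.001,0.0,0.018],"rot":[0,0,0],"jaw":0.05},{"translation":[0,0,0.018],"rot":[0,0,0],"jaw":0.04},{"translation":[0,0,0.016],"rot":[0,0,0],"jaw":0.03},{"translation":[0,0,0],"rot":[0,0,0],"jaw":0.026},{"translation":[0,0,0],"rot":[0,0,0],"jaw":0.026},{"translation":[0,0,0],"rot":[0,0,0],"jaw":0.026}]' 25
python3 -c "
from h import *
to((.3555,-.3235,.083))
for n in('side',):
    im=optics.get_image(n)[:,:,::-1]; cv2.imwrite(f'pics/{n}3.png',im)
s=cv2.imread('pics/side3.png')
cv2.imwrite('pics/g3.png',np.hstack([crop('side',s,(222,230),50,8,'')])[:600])
to((.3555,-.3235,.083))
"
```

```text
clock: 4.18
position: [0.3561, -0.3233, 0.0846]
ee_rot: [3.138, -0.143, 0.001]
force: [-0.1, 0.3, 0.1]
width: 0.301
t 4.18 pos mm [ 356.1 -323.3   84.6] yaw -5.22 tilt z [ 7.e-04 -6.e-04 -1.e+00] F [-0.14  0.28  0.08] w mm 27.6
delta tool mm [-0.5  0.2  1.6]
t 4.23 pos mm [ 356.2 -323.4   84.8] yaw -5.22 tilt z [ 0.0013 -0.001  -1.    ] F [ 0.48 -0.21 -0.78] w mm 26.5
delta tool mm [-0.7  0.1  1.8]
```

View pics/g3.png

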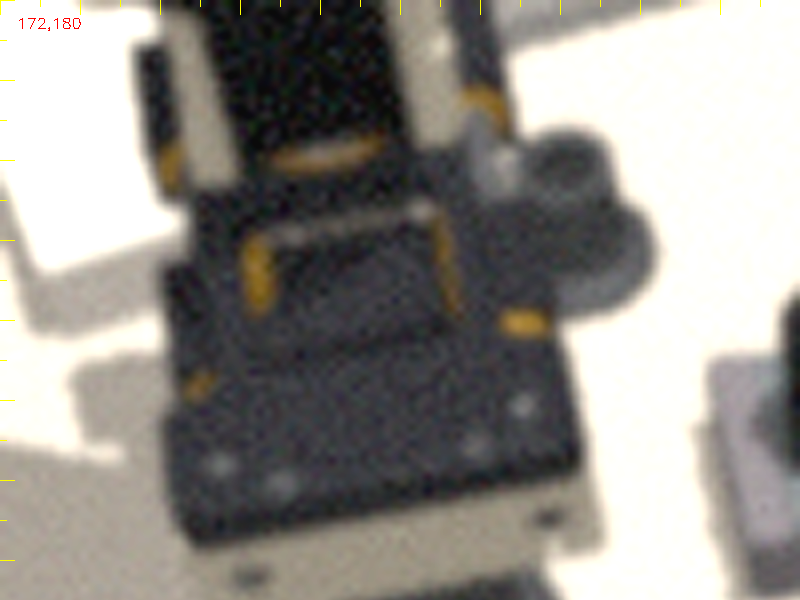

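```bash
python3 -m creep '[{"translation":[0,0,0.001],"rot":[0,0,0],"jaw":0.016},{"translation":[0,0,0],"rot":[0,0,0],"jaw":0.012},{"translation":[0,0,0],"rot":[0,0,0],"jaw":0.01},{"translation":[0,0,0],"rot":[0,0,0],"jaw":0.01},{"translation":[0,0,0],"rot":[0,0,0],"jaw":0.01}]' 30
python3 -c "
from h import *
to((.3555,-.3235,.083))"
```

```text
clock: 4.65
position: [0.3561, -0.3233, 0.0834]
ee_rot: [3.138, -0.143, 0.002]
force: [-0.3, 0.1, 6.7]
width: 0.205
t 4.65 pos mm [ 356.1 -323.3   83.4] yaw -5.21 tilt z [ 1.1e-03 -9.0e-04 -1.0e+00] F [-0.26  0.1   6.71] w mm 18.8
delta tool mm [-0.6  0.2  0.4]
```

```bash
python3 -m creep '[{"translation":[0,0,-0.008],"rot":[0,0,0],"jaw":0.01},{"translation":[0,0,-0.015],"rot":[0,0,0],"jaw":0.01},{"translation":[0,0,-0.025],"rot":[0,0,0],"jaw":0.01},{"translation":[0,0,-0.025],"rot":[0,0,0],"jaw":0.01},{"translation":[0,0,-0.012],"rot":[0,0,0],"jaw":0.01},{"translation":[0,0,0],"rot":[0,0,0],"jaw":0.01},{"translation":[0,0,0],"rot":[0,0,0],"jaw":0.01},{"translation":[0,0,0],"rot":[0,0,0],"jaw":0.01}]' 30
python3 -c "
from h import *
to((.554,-.3205,.170))
for n in('side','top'):
    im=optics.get_image(n)[:,:,::-1]; cv2.imwrite(f'pics/{n}4.png',im)
s=cv2.imread('pics/side4.png');t=cv2.imread('pics/top4.png')
p=arm.observe()['position']
print(proj('side',p-[0,0,.0754]),proj('top',p-[0,0,.0754]))
cv2.imwrite('pics/g4.png',np.hstack([crop('side',s,(218,200),50,8,'')])[:600])
"
```

```text
clock: 5.32
position: [0.355, -0.3225, 0.1669]
ee_rot: [-3.138, 0.143, 0.002]
force: [1.2, 0.0, -2.7]
width: 0.209
t 5.32 pos mm [ 355.  -322.5  166.9] yaw -5.22 tilt z [-1.2e-03  8.0e-04 -1.0e+00] F [ 1.17  0.04 -2.68] w mm 19.2
delta tool mm [198.  -20.1  -3.3]
[219.94149857 229.5284649 ] [298.28999343 334.9663625 ]
```

View pics/g4.png

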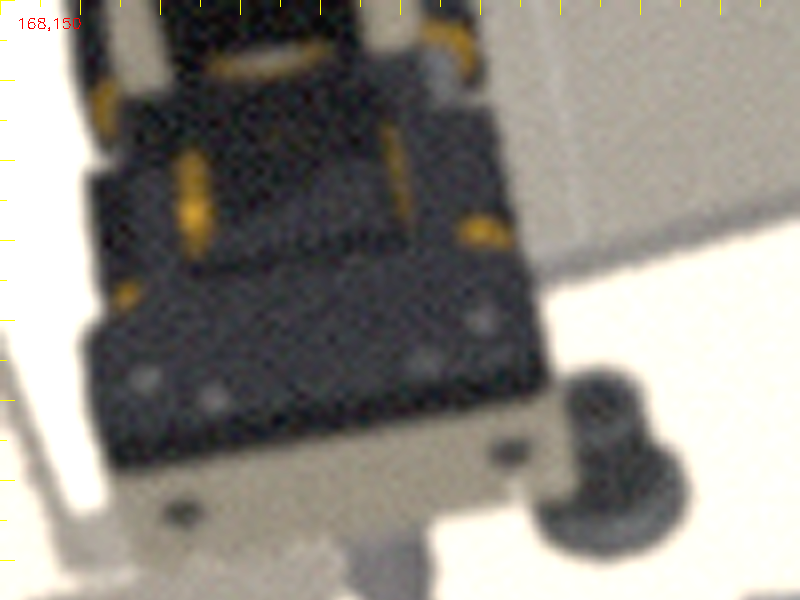

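```bash
python3 -c "
from h import *
s=cv2.imread('pics/side4.png')
cv2.imwrite('pics/g4b.png',crop('side',s,(220,235),30,10,''))
"
```

```text
(no output)
```

View pics/g4b.png

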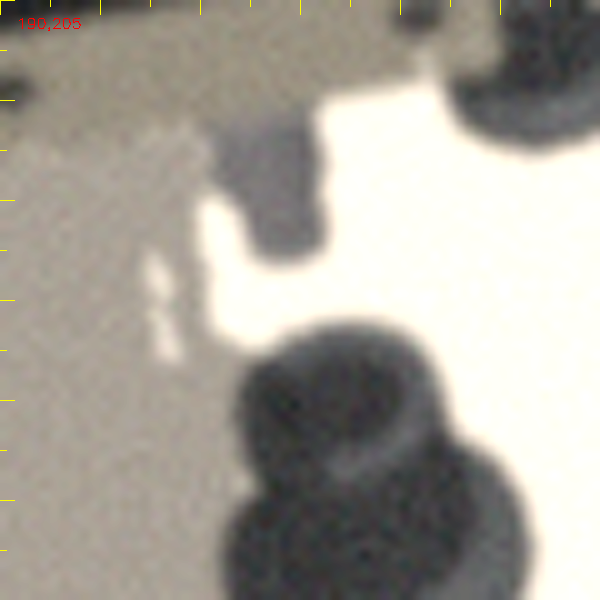

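```bash
python3 -m creep '[{"translation":[0.02,-0.002,0],"rot":[0,0,0],"jaw":0.01},{"translation":[0.025,-0.0025,0],"rot":[0,0,0],"jaw":0.01},{"translation":[0.03,-0.003,0],"rot":[0,0,0],"jaw":0.01},{"translation":[0.03,-0.003,0],"rot":[0,0,0],"jaw":0.01},{"translation":[0.03,-0.003,0],"rot":[0,0,0],"jaw":0.01},{"translation":[0.03,-0.003,0.003],"rot":[0,0,0],"jaw":0.01},{"translation":[0.025,-0.0025,0.006],"rot":[0,0,0],"jaw":0.01},{"translation":[0.01,-0.001,0.01],"rot":[0,0,0],"jaw":0.01},{"translation":[0,0,0],"rot":[0,0,0],"jaw":0.01},{"translation":[0,0,0],"rot":[0,0,0],"jaw":0.01},{"translation":[0,0,0],"rot":[0,0,0],"jaw":0.01}]' 30
python3 -c "
from h import *
to((.5555,-.3205,.140))
for n in('side','top'):
    im=optics.get_image(n)[:,:,::-1]; cv2.imwrite(f'pics/{n}5.png',im)
s=cv2.imread('pics/side5.png');t=cv2.imread('pics/top5.png')
p=arm.observe()['position']
print(p,proj('side',p-[0,0,.0754]),proj('top',p-[0,0,.0754]))
cv2.imwrite('pics/g5.png',np.hstack([crop('side',s,(330,210),20,10,''),crop('top',t,(299,232),20,10,'')]))
cv2.imwrite('pics/top5.png',t)
"
```

```text
clock: 6.33
position: [0.555, -0.3216, 0.148]
ee_rot: [-3.138, 0.144, 0.004]
force: [0.4, -0.7, -1.1]
width: 0.208
t 6.33 pos mm [ 555.  -321.6  148. ] yaw -5.26 tilt z [-2.3e-03  3.0e-04 -1.0e+00] F [ 0.43 -0.72 -1.08] w mm 19.1
delta tool mm [ 0.4 -1.1  8. ]
[ 0.55538151 -0.32191678  0.14902318] [333.44253045 206.08415097] [299.91281639 228.33793439]
```

View pics/g5.png

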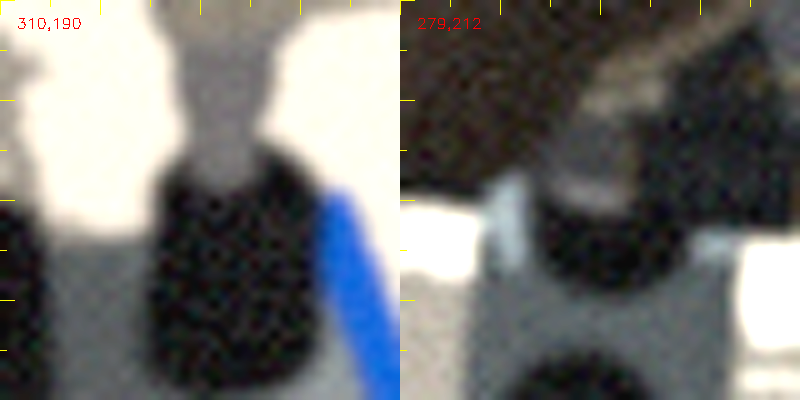

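```bash
python3 -c "
from h import *
print(atz('side',(332.4,206.1),.0735), atz('side',(332.4,206.1),.0725))
to((.5555,-.3205,.140))"
```

```text
[ 0.55368411 -0.32123255  0.0735    ] [ 0.55402039 -0.32039281  0.0725    ]
t 6.43 pos mm [ 555.4 -321.9  149. ] yaw -5.29 tilt z [-5.e-04 -4.e-04 -1.e+00] F [ 0.07 -0.59 -1.76] w mm 19.0
delta tool mm [-0.  -1.4  9. ]
```

```bash
python3 -m creep '[{"translation":[0,0,0.007],"rot":[0,0,0],"jaw":0.01},{"translation":[0,0,0.007],"rot":[0,0,0],"jaw":0.01},{"translation":[0,0,0.005],"rot":[0,0,0],"jaw":0.01},{"translation":[0,0,0],"rot":[0,0,0],"jaw":0.01},{"translation":[0,0,0],"rot":[0,0,0],"jaw":0.01},{"translation":[0,0,0],"rot":[0,0,0],"jaw":0.01}]' 30
python3 -c "
from h import *
to((.5555,-.3205,.140))"
```

```text
clock: 6.93
position: [0.5567, -0.3212, 0.1297]
ee_rot: [3.138, -0.143, -0.0]
force: [-0.3, 0.3, -1.5]
width: 0.208
t 6.93 pos mm [ 556.7 -321.2  129.7] yaw -5.22 tilt z [-0. -0. -1.] F [-0.3   0.33 -1.47] w mm 19.1
delta tool mm [ -1.2  -0.6 -10.3]
```

```bash
python3 -m creep '[{"translation":[-0.0009,0.0011,0],"rot":[0,0,0],"jaw":0.01},{"translation":[0,0,0.002],"rot":[0,0,0],"jaw":0.01},{"translation":[0,0,0.001],"rot":[0,0,0],"jaw":0.01},{"translation":[0,0,0.001],"rot":[0,0,0],"jaw":0.01},{"translation":[0,0,0.0005],"rot":[0,0,0],"jaw":0.01},{"translation":[0,0,0.0005],"rot":[0,0,0],"jaw":0.01},{"translation":[0,0,0],"rot":[0,0,0],"jaw":0.01}]' 30
python3 -c "
from h import *
to((.5555,-.3205,.140))"
```

```text
clock: 7.52
position: [0.5558, -0.3222, 0.1249]
ee_rot: [3.138, -0.143, 0.0]
force: [-0.4, 0.1, 0.7]
width: 0.206
t 7.52 pos mm [ 555.8 -322.2  124.9] yaw -5.21 tilt z [ 3.e-04 -1.e-04 -1.e+00] F [-0.36  0.09  0.75] w mm 18.9
delta tool mm [ -0.4  -1.7 -15.1]
```

```bash
python3 -m creep '[{"translation":[0,0,0.0005],"rot":[0,0,0],"jaw":0.01},{"translation":[0,0,0.0005],"rot":[0,0,0],"jaw":0.01},{"translation":[0,0,0],"rot":[0,0,0],"jaw":0.01},{"translation":[0,0,0],"rot":[0,0,0],"jaw":0.01}]' 30
python3 -c "
from h import *
to((.5555,-.3205,.140))"
```

```text
clock: 7.85
position: [0.5559, -0.3223, 0.1241]
ee_rot: [3.138, -0.143, 0.001]
force: [-0.3, 1.2, 4.4]
width: 0.212
t 7.85 pos mm [ 555.9 -322.3  124.1] yaw -5.21 tilt z [ 6.e-04 -3.e-04 -1.e+00] F [-0.27  1.19  4.36] w mm 19.4
delta tool mm [ -0.6  -1.7 -15.9]
```

```bash
r(){ python3 -c "
from h import *
to(None)"; }
python3 -m creep '[{"translation":[0.0012,0,0],"rot":[0,0,0],"jaw":0.01},{"translation":[0,0,0],"rot":[0,0,0],"jaw":0.01},{"translation":[0,0,0],"rot":[0,0,0],"jaw":0.01}]' 30 >/dev/null; r
python3 -m creep '[{"translation":[-0.0012,0.0012,0],"rot":[0,0,0],"jaw":0.01},{"translation":[0,0,0],"rot":[0,0,0],"jaw":0.01},{"translation":[0,0,0],"rot":[0,0,0],"jaw":0.01}]' 30 >/dev/null; r
python3 -m creep '[{"translation":[-0.0012,-0.0012,0],"rot":[0,0,0],"jaw":0.01},{"translation":[0,0,0],"rot":[0,0,0],"jaw":0.01},{"translation":[0,0,0],"rot":[0,0,0],"jaw":0.01}]' 30 >/dev/null; r
python3 -m creep '[{"translation":[0.0012,-0.0012,0],"rot":[0,0,0],"jaw":0.01},{"translation":[0,0,0],"rot":[0,0,0],"jaw":0.01},{"translation":[0,0,0],"rot":[0,0,0],"jaw":0.01}]' 30 >/dev/null; r
```

```text
t 8.1 pos mm [ 556.6 -322.5  123.8] yaw -5.23 tilt z [-5.e-04 -1.e-04 -1.e+00] F [-2.19  0.82  5.19] w mm 19.3
t 8.35 pos mm [ 555.9 -323.1  124. ] yaw -5.2 tilt z [ 6.e-04  2.e-04 -1.e+00] F [-0.95  1.94  4.6 ] w mm 19.4
t 8.6 pos mm [ 555.  -322.3  124. ] yaw -5.21 tilt z [ 1.2e-03 -6.0e-04 -1.0e+00] F [0.36 0.41 4.65] w mm 18.9
t 8.85 pos mm [ 555.7 -321.7  123.9] yaw -5.23 tilt z [-1.e-04 -1.e-03 -1.e+00] F [ 0.71 -1.41  5.87] w mm 18.7
```

```bash
r(){ python3 -c "
from h import *
to(None)"; }
python3 -m creep '[{"translation":[0,-0.0012,0],"rot":[0,0,0],"jaw":0.01},{"translation":[0,0,0],"rot":[0,0,0],"jaw":0.01},{"translation":[0,0,0],"rot":[0,0,0],"jaw":0.01}]' 30 >/dev/null; r
python3 -m creep '[{"translation":[0.0018,0.0007,0],"rot":[0,0,0],"jaw":0.01},{"translation":[0,0,0],"rot":[0,0,0],"jaw":0.01},{"translation":[0,0,0],"rot":[0,0,0],"jaw":0.01}]' 30 >/dev/null; r
python3 -m creep '[{"translation":[0.0006,0.0017,0],"rot":[0,0,0],"jaw":0.01},{"translation":[0,0,0],"rot":[0,0,0],"jaw":0.01},{"translation":[0,0,0],"rot":[0,0,0],"jaw":0.01}]' 30 >/dev/null; r
python3 -m creep '[{"translation":[-0.0006,0.0017,0],"rot":[0,0,0],"jaw":0.01},{"translation":[0,0,0],"rot":[0,0,0],"jaw":0.01},{"translation":[0,0,0],"rot":[0,0,0],"jaw":0.01}]' 30 >/dev/null; r
python3 -m creep '[{"translation":[-0.0018,0.0007,0],"rot":[0,0,0],"jaw":0.01},{"translation":[0,0,0],"rot":[0,0,0],"jaw":0.01},{"translation":[0,0,0],"rot":[0,0,0],"jaw":0.01}]' 30 >/dev/null; r
python3 -m creep '[{"translation":[-0.0018,-0.0007,0],"rot":[0,0,0],"jaw":0.01},{"translation":[0,0,0],"rot":[0,0,0],"jaw":0.01},{"translation":[0,0,0],"rot":[0,0,0],"jaw":0.01}]' 30 >/dev/null; r
python3 -m creep '[{"translation":[-0.0006,-0.0017,0],"rot":[0,0,0],"jaw":0.01},{"translation":[0,0,0],"rot":[0,0,0],"jaw":0.01},{"translation":[0,0,0],"rot":[0,0,0],"jaw":0.01}]' 30 >/dev/null; r
python3 -m creep '[{"translation":[0.0006,-0.0017,0],"rot":[0,0,0],"jaw":0.01},{"translation":[0,0,0],"rot":[0,0,0],"jaw":0.01},{"translation":[0,0,0],"rot":[0,0,0],"jaw":0.01}]' 30 >/dev/null; r
```

```text
t 9.1 pos mm [ 555.7 -321.1  124. ] yaw -5.26 tilt z [ 1.0e-04 -1.7e-03 -1.0e+00] F [ 0.65 -2.27  5.02] w mm 18.8
t 9.35 pos mm [ 556.6 -321.7  123.7] yaw -5.26 tilt z [-1.7e-03 -9.0e-04 -1.0e+00] F [-2.95 -3.6   6.62] w mm 19.1
t 9.6 pos mm [ 557.  -322.4  123.5] yaw -5.24 tilt z [-2.2e-03  5.0e-04 -1.0e+00] F [-2.28  1.04  6.94] w mm 18.8
t 9.85 pos mm [ 556.7 -323.5  123.6] yaw -5.22 tilt z [-0.0013  0.0011 -1.    ] F [-1.63  2.41  6.92] w mm 19.3
t 10.1 pos mm [ 555.4 -324.   123.8] yaw -5.2 tilt z [-2.e-04  9.e-04 -1.e+00] F [-0.85  2.35  5.9 ] w mm 19.1
t 10.35 pos mm [ 554.2 -323.4  124. ] yaw -5.2 tilt z [ 9.e-04  2.e-04 -1.e+00] F [1.38 0.75 5.13] w mm 18.9
t 10.6 pos mm [ 553.9 -322.1  124.1] yaw -5.2 tilt z [ 1.3e-03 -5.0e-04 -1.0e+00] F [ 2.27 -0.51  5.11] w mm 19.1
t 10.85 pos mm [ 554.3 -321.1  124. ] yaw -5.23 tilt z [ 8.0e-04 -1.3e-03 -1.0e+00] F [ 1.41 -2.12  4.98] w mm 18.9
```

```bash
python3 -c "
from h import *
for n in('side','top'):
    im=optics.get_image(n)[:,:,::-1]; cv2.imwrite(f'pics/{n}6.png',im)
s=cv2.imread('pics/side6.png');t=cv2.imread('pics/top6.png')
p=arm.observe()['position']
print(p,proj('side',p-[.0017,0,.0754]))
cv2.imwrite('pics/g6.png',np.hstack([crop('side',s,(330,210),20,10,''),crop('top',t,(299,232),20,10,'')]))
"
```

```text
[ 0.5543442  -0.32117294  0.12404098] [331.55941996 215.51399724]
```

View pics/g6.png

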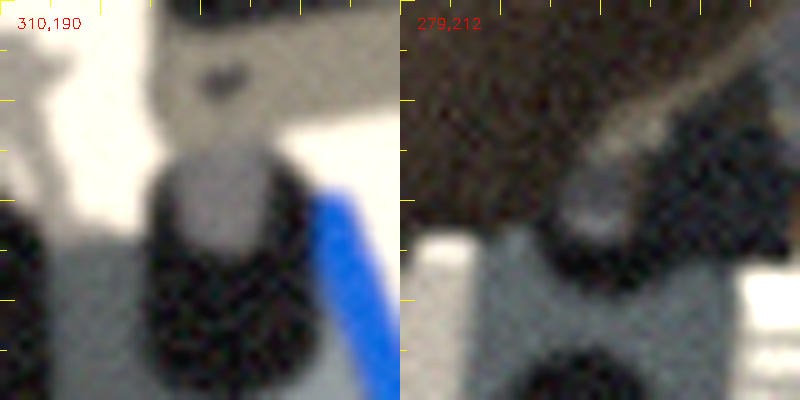

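```bash
python3 -m creep '[{"translation":[0.0018,0.0017,0],"rot":[0,0,0],"jaw":0.01},{"translation":[0,0,0],"rot":[0,0,0],"jaw":0.01},{"translation":[0,0,0],"rot":[0,0,0],"jaw":0.01},{"translation":[0,0,0],"rot":[0,0,0],"jaw":0.01}]' 30 
python3 -m creep '[{"translation":[0,0,-0.005],"rot":[0,0,0],"jaw":0.01},{"translation":[0,0,-0.01],"rot":[0,0,0],"jaw":0.01},{"translation":[0,0,-0.01],"rot":[0,0,0],"jaw":0.01},{"translation":[-0.01,0,-0.002],"rot":[0,0,0],"jaw":0.01},{"translation":[-0.015,0,0],"rot":[0,0,0],"jaw":0.01},{"translation":[-0.015,0,0],"rot":[0,0,0],"jaw":0.01},{"translation":[-0.01,0,0],"rot":[0,0,0],"jaw":0.01},{"translation":[0,0,0],"rot":[0,0,0],"jaw":0.01},{"translation":[0,0,0],"rot":[0,0,0],"jaw":0.01},{"translation":[0,0,0],"rot":[0,0,0],"jaw":0.01},{"translation":[0,0,0],"rot":[0,0,0],"jaw":0.01}]' 30
python3 -c "
from h import *
to(None)
for n in('side','top'):
    im=optics.get_image(n)[:,:,::-1]; cv2.imwrite(f'pics/{n}7.png',im)
s=cv2.imread('pics/side7.png');t=cv2.imread('pics/top7.png')
to(None)
p=arm.observe()['position']
print(p,proj('side',p-[.0017,0,.0754]))
cv2.imwrite('pics/g7.png',np.hstack([crop('side',s,(305,212),20,10,''),crop('top',t,(297,257),20,10,'')]))
"
```

```text
clock: 11.28
position: [0.5556, -0.3221, 0.1237]
ee_rot: [-3.138, 0.143, 0.0]
force: [0.3, -0.2, 5.8]
width: 0.212
clock: 12.2
position: [0.5067, -0.3176, 0.1508]
ee_rot: [3.138, -0.142, 0.001]
force: [0.6, -0.1, -1.7]
width: 0.208
t 12.2 pos mm [ 506.7 -317.6  150.8] yaw -5.18 tilt z [ 6.e-04 -0.e+00 -1.e+00] F [ 0.57 -0.13 -1.69] w mm 19.1
t 12.3 pos mm [ 506.5 -317.5  150.6] yaw -5.18 tilt z [ 3.e-04  1.e-04 -1.e+00] F [-0.03  0.61 -1.87] w mm 19.1
[ 0.5064839  -0.31754952  0.15063004] [305.35365333 210.97195972]
```

View pics/g7.png

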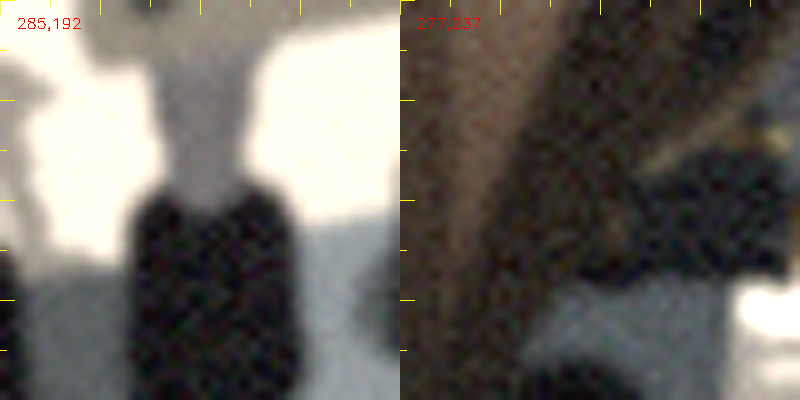

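```bash
python3 -m creep '[{"translation":[0,0,0.007],"rot":[0,0,0],"jaw":0.01},{"translation":[0,0,0.008],"rot":[0,0,0],"jaw":0.01},{"translation":[0,0,0.006],"rot":[0,0,0],"jaw":0.01},{"translation":[0,0,0.001],"rot":[0,0,0],"jaw":0.01},{"translation":[0,0,0.001],"rot":[0,0,0],"jaw":0.01},{"translation":[0,0,0.001],"rot":[0,0,0],"jaw":0.01},{"translation":[0,0,0.001],"rot":[0,0,0],"jaw":0.01},{"translation":[0,0,0.001],"rot":[0,0,0],"jaw":0.01},{"translation":[0,0,0],"rot":[0,0,0],"jaw":0.01},{"translation":[0,0,0],"rot":[0,0,0],"jaw":0.01}]' 30
python3 -c "
from h import *
to(None)"
```

```text
clock: 13.13
position: [0.5061, -0.3178, 0.125]
ee_rot: [3.138, -0.143, 0.001]
force: [-0.4, 0.5, -0.2]
width: 0.213
t 13.13 pos mm [ 506.1 -317.8  125. ] yaw -5.22 tilt z [ 5.e-04 -3.e-04 -1.e+00] F [-0.44  0.45 -0.18] w mm 19.5
```

```bash
python3 -m creep '[{"translation":[0,0,0.0005],"rot":[0,0,0],"jaw":0.01},{"translation":[0,0,0.0005],"rot":[0,0,0],"jaw":0.01},{"translation":[0,0,0],"rot":[0,0,0],"jaw":0.01},{"translation":[0,0,0],"rot":[0,0,0],"jaw":0.01}]' 30
python3 -c "
from h import *
to(None)"
```

```text
clock: 13.47
position: [0.5061, -0.3178, 0.1241]
ee_rot: [3.138, -0.143, 0.001]
force: [-0.1, -0.2, 3.9]
width: 0.21
t 13.47 pos mm [ 506.1 -317.8  124.1] yaw -5.22 tilt z [ 6.e-04 -4.e-04 -1.e+00] F [-0.06 -0.25  3.91] w mm 19.3
```

```bash
r(){ python3 -c "
from h import *
to(None)"; }
python3 -m creep '[{"translation":[0.0013,0,0.0003],"rot":[0,0,0],"jaw":0.01},{"translation":[0,0,0],"rot":[0,0,0],"jaw":0.01},{"translation":[0,0,0],"rot":[0,0,0],"jaw":0.01}]' 30 >/dev/null; r
python3 -m creep '[{"translation":[-0.0013,0.0013,0],"rot":[0,0,0],"jaw":0.01},{"translation":[0,0,0],"rot":[0,0,0],"jaw":0.01},{"translation":[0,0,0],"rot":[0,0,0],"jaw":0.01}]' 30 >/dev/null; r
python3 -m creep '[{"translation":[-0.0013,-0.0013,0],"rot":[0,0,0],"jaw":0.01},{"translation":[0,0,0],"rot":[0,0,0],"jaw":0.01},{"translation":[0,0,0],"rot":[0,0,0],"jaw":0.01}]' 30 >/dev/null; r
python3 -m creep '[{"translation":[0.0013,-0.0013,0],"rot":[0,0,0],"jaw":0.01},{"translation":[0,0,0],"rot":[0,0,0],"jaw":0.01},{"translation":[0,0,0],"rot":[0,0,0],"jaw":0.01}]' 30 >/dev/null; r
```

```text
t 13.72 pos mm [ 506.9 -318.   123.6] yaw -5.23 tilt z [-5.e-04 -1.e-04 -1.e+00] F [-1.86  0.05  4.95] w mm 18.7
t 13.97 pos mm [ 506.2 -318.8  123.8] yaw -5.21 tilt z [ 7.e-04  1.e-04 -1.e+00] F [-1.31  1.    5.29] w mm 18.9
t 14.22 pos mm [ 505.3 -317.8  123.8] yaw -5.21 tilt z [ 1.4e-03 -7.0e-04 -1.0e+00] F [-0.04 -0.03  4.85] w mm 19.1
t 14.47 pos mm [ 505.9 -317.2  123.6] yaw -5.24 tilt z [ 0.     -0.0011 -1.    ] F [-0.16 -1.76  5.08] w mm 19.0
```

```bash
r(){ python3 -c "
from h import *
to(None)"; }
python3 -m creep '[{"translation":[0,-0.0012,0],"rot":[0,0,0],"jaw":0.01},{"translation":[0,0,0],"rot":[0,0,0],"jaw":0.01},{"translation":[0,0,0],"rot":[0,0,0],"jaw":0.01}]' 30 >/dev/null; r
python3 -m creep '[{"translation":[0.0018,0.0007,0],"rot":[0,0,0],"jaw":0.01},{"translation":[0,0,0],"rot":[0,0,0],"jaw":0.01},{"translation":[0,0,0],"rot":[0,0,0],"jaw":0.01}]' 30 >/dev/null; r
python3 -m creep '[{"translation":[0.0006,0.0017,0],"rot":[0,0,0],"jaw":0.01},{"translation":[0,0,0],"rot":[0,0,0],"jaw":0.01},{"translation":[0,0,0],"rot":[0,0,0],"jaw":0.01}]' 30 >/dev/null; r
python3 -m creep '[{"translation":[-0.0006,0.0017,0],"rot":[0,0,0],"jaw":0.01},{"translation":[0,0,0],"rot":[0,0,0],"jaw":0.01},{"translation":[0,0,0],"rot":[0,0,0],"jaw":0.01}]' 30 >/dev/null; r
```

```text
t 14.72 pos mm [ 506.  -316.5  123.7] yaw -5.26 tilt z [ 2.0e-04 -1.7e-03 -1.0e+00] F [-0.61 -3.21  5.89] w mm 19.3
t 14.97 pos mm [ 506.9 -317.1  123.4] yaw -5.27 tilt z [-0.0015 -0.001  -1.    ] F [-2.74 -2.33  5.92] w mm 18.8
t 15.22 pos mm [ 507.2 -317.9  123.2] yaw -5.24 tilt z [-2.1e-03  3.0e-04 -1.0e+00] F [-3.8   0.61  6.48] w mm 19.5
t 15.47 pos mm [ 507.  -319.   123.4] yaw -5.22 tilt z [-1.3e-03  8.0e-04 -1.0e+00] F [-1.26  1.3   7.48] w mm 19.1
```

```bash
python3 -m creep '[{"translation":[-0.0018,-0.0017,-0.003],"rot":[0,0,0],"jaw":0.01},{"translation":[0,0,-0.012],"rot":[0,0,0],"jaw":0.01},{"translation":[0,0,-0.01],"rot":[0,0,0],"jaw":0.01},{"translation":[0,0,0],"rot":[0,0,0],"jaw":0.01},{"translation":[0,0,0],"rot":[0,0,0],"jaw":0.01},{"translation":[0,0,0],"rot":[0,0,0],"jaw":0.01},{"translation":[0,0,0],"rot":[0,0,0],"jaw":0.01}]' 60
python3 -c "
from h import *
to(None)
for n in('side',):
    im=optics.get_image(n)[:,:,::-1]; cv2.imwrite(f'pics/{n}8.png',im)
s=cv2.imread('pics/side8.png')
to(None)
p=arm.observe()['position']
print(p,proj('side',p-[.0017,0,.0754]),proj('side',p-[.0017,0,.0354]))
cv2.imwrite('pics/g8.png',np.hstack([crop('side',s,(305,215),25,12,'')]))
"
```

```text
clock: 16.05
position: [0.5054, -0.3174, 0.1477]
ee_rot: [-3.138, 0.143, 0.002]
force: [-0.1, 0.3, -0.8]
width: 0.204
t 16.05 pos mm [ 505.4 -317.4  147.7] yaw -5.21 tilt z [-1.e-03  5.e-04 -1.e+00] F [-0.1   0.31 -0.76] w mm 18.8
t 16.1 pos mm [ 505.5 -317.4  147.8] yaw -5.22 tilt z [-1.e-03  5.e-04 -1.e+00] F [-0.16  0.19 -2.26] w mm 18.4
[ 0.50548405 -0.31739509  0.14777864] [304.81949151 212.13935415] [304.25871449 196.3731269 ]
```

View pics/g8.png

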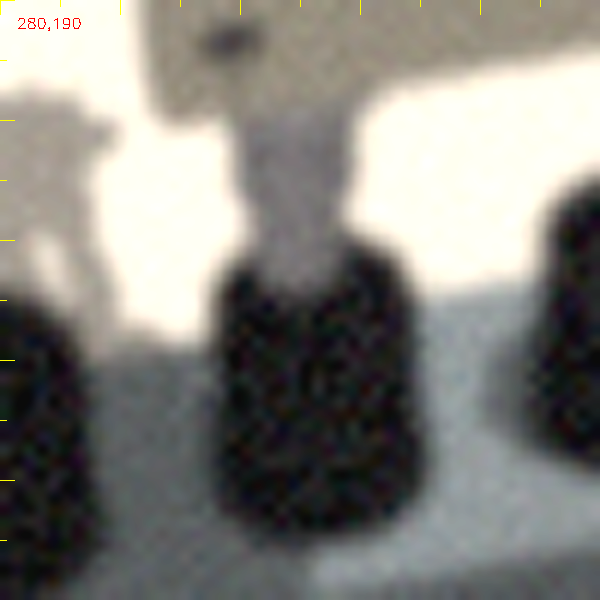

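```bash
cat > edges.py <<'E'
from h import *
import sys
def cross(v,x0,x1,th,desc):
    for x in range(x0,x1):
        a,b=v[x],v[x+1]
        if desc and a>=th>b or (not desc and a<th<=b): return x+(a-th)/(a-b)
def nose(f,c,rows):
    g=cv2.cvtColor(cv2.imread(f),cv2.COLOR_BGR2GRAY).astype(float)
    for r in rows:
        print(r,np.round(g[r,c-14:c+15]).astype(int))
if __name__=='__main__':
    nose(sys.argv[1],int(sys.argv[2]),range(int(sys.argv[3]),int(sys.argv[4])))
E
python3 edges.py pics/side8.png 305 200 226; echo; python3 edges.py pics/side5.png 332 196 222; python3 -c "
from h import *
print(proj('side',(.5046,-.317,.06)),proj('side',(.5541,-.3215,.06)))"
```

```text
200 [156 152 135 122 122 124 132 118  89  74  70  73  75  78  75  72  69  72
 103 138 156 159 158 160 160 161 162 161 162]
201 [160 157 152 148 150 153 149 133 102  74  70  71  71  72  70  70  67  74
 105 143 155 159 160 160 158 162 161 158 162]
202 [159 160 158 159 161 160 159 147 107  76  64  64  68  70  65  65  62  72
 108 143 157 158 161 158 159 161 158 157 161]
203 [158 162 160 158 160 160 160 145 110  76  61  68  67  69  68  64  64  73
 103 141 158 161 161 156 164 160 159 160 159]
204 [160 158 159 161 159 160 158 147 110  79  67  70  71  69  67  66  64  71
 109 143 158 162 161 160 161 159 157 160 162]
205 [161 158 160 160 161 158 157 147 117  81  68  66  72  70  71  69  65  79
 116 148 158 160 160 158 160 161 157 161 162]
206 [163 161 161 163 162 158 160 152 131  94  69  66  69  71  68  69  72  92
 130 151 161 158 159 159 161 160 157 155 160]
207 [159 161 162 157 159 159 159 157 146 111  81  68  68  70  69  65  68  98
 136 154 164 159 161 160 161 157 162 161 161]
208 [160 159 157 162 161 160 161 160 148 116  82  71  67  67  70  64  69  90
 125 144 153 158 160 159 161 160 160 16
[... 4217 characters left out ...]
 54 60 61 52 28 22 10  7  1 15  1 20  9  8 17 17 20 15 12 19 26
 41 45 53 54 80]
216 [55 56 52 53 57 61 50 33  4 13 15  4  8 15  9  3 19  4 16  3 12  7  4 27
 45 51 56 53 69]
217 [54 52 53 53 60 56 39 21  5  3  3  4 11 14 12 12 12 13  4  9 17 18 13 27
 39 50 54 54 59]
218 [54 50 54 56 51 50 37 25 12 16  6  2  4  9  4  1 16  7  7  1  9  8  1 28
 42 54 51 49 58]
219 [52 56 49 50 54 50 30  4  4 15  2  7  5 13  6 12  8 21 13 19 15  7 23 31
 47 60 54 54 56]
220 [52 54 51 55 50 47 32  9  7  3 10 17 13  0 17  5 12  7  0 11 12  9 15 35
 56 63 54 53 53]
221 [51 48 54 54 51 41 29 11  0  2  0 11 14 17  9  7 16 11  6 16  2 12  4 28
 55 69 60 59 56]
[305.35174719 216.50870609] [332.51413916 211.24453956]
```

```bash
python3 -m creep '[{"translation":[0.0022,0.0009,0.007],"rot":[0,0,0],"jaw":0.01},{"translation":[0,0,0.007],"rot":[0,0,0],"jaw":0.01},{"translation":[0,0,0.004],"rot":[0,0,0],"jaw":0.01},{"translation":[0,0,0.001],"rot":[0,0,0],"jaw":0.01},{"translation":[0,0,0.001],"rot":[0,0,0],"jaw":0.01},{"translation":[0,0,0.001],"rot":[0,0,0],"jaw":0.01},{"translation":[0,0,0.001],"rot":[0,0,0],"jaw":0.01},{"translation":[0,0,0.001],"rot":[0,0,0],"jaw":0.01},{"translation":[0,0,0],"rot":[0,0,0],"jaw":0.01},{"translation":[0,0,0],"rot":[0,0,0],"jaw":0.01}]' 60
python3 -c "
from h import *
to(None)"
```

```text
clock: 16.93
position: [0.508, -0.3187, 0.1255]
ee_rot: [3.138, -0.143, 0.0]
force: [0.1, 0.0, -1.8]
width: 0.204
t 16.93 pos mm [ 508.  -318.7  125.5] yaw -5.21 tilt z [ 1.e-04 -1.e-04 -1.e+00] F [ 0.07  0.05 -1.8 ] w mm 18.8
```

```bash
python3 -m creep '[{"translation":[0,0,0.001],"rot":[0,0,0],"jaw":0.01},{"translation":[0,0,0.0007],"rot":[0,0,0],"jaw":0.01},{"translation":[0,0,0],"rot":[0,0,0],"jaw":0.01},{"translation":[0,0,0],"rot":[0,0,0],"jaw":0.01}]' 60
python3 -c "
from h import *
to(None)"
```

```text
clock: 17.27
position: [0.5082, -0.3189, 0.1242]
ee_rot: [3.138, -0.143, 0.001]
force: [-0.9, 0.7, 3.5]
width: 0.205
t 17.27 pos mm [ 508.2 -318.9  124.2] yaw -5.21 tilt z [ 7.e-04 -4.e-04 -1.e+00] F [-0.94  0.71  3.55] w mm 18.8
```

```bash
r(){ python3 -c "
from h import *
to(None)"; }
python3 -m creep '[{"translation":[-0.0006,0,0],"rot":[0,0,0],"jaw":0.01},{"translation":[0,0,0],"rot":[0,0,0],"jaw":0.01}]' 60 >/dev/null; r
python3 -m creep '[{"translation":[-0.0003,-0.0006,0],"rot":[0,0,0],"jaw":0.01},{"translation":[0,0,0],"rot":[0,0,0],"jaw":0.01}]' 60 >/dev/null; r
python3 -m creep '[{"translation":[0.0006,-0.0003,0],"rot":[0,0,0],"jaw":0.01},{"translation":[0,0,0],"rot":[0,0,0],"jaw":0.01}]' 60 >/dev/null; r
python3 -m creep '[{"translation":[0.0006,0,0],"rot":[0,0,0],"jaw":0.01},{"translation":[0,0,0],"rot":[0,0,0],"jaw":0.01}]' 60 >/dev/null; r
python3 -m creep '[{"translation":[0.0006,0.0004,0],"rot":[0,0,0],"jaw":0.01},{"translation":[0,0,0],"rot":[0,0,0],"jaw":0.01}]' 60 >/dev/null; r
python3 -m creep '[{"translation":[0.0006,0.0004,0],"rot":[0,0,0],"jaw":0.01},{"translation":[0,0,0],"rot":[0,0,0],"jaw":0.01}]' 60 >/dev/null; r
```

```text
t 17.43 pos mm [ 507.8 -318.8  124.1] yaw -5.21 tilt z [ 1.2e-03 -5.0e-04 -1.0e+00] F [0.22 0.41 3.16] w mm 19.0
t 17.6 pos mm [ 507.6 -318.4  124.1] yaw -5.21 tilt z [ 1.3e-03 -9.0e-04 -1.0e+00] F [ 1.04 -0.54  3.69] w mm 18.7
t 17.77 pos mm [ 507.9 -318.3  123.9] yaw -5.22 tilt z [ 4.e-04 -8.e-04 -1.e+00] F [ 0.26 -1.42  4.24] w mm 18.3
t 17.93 pos mm [ 508.2 -318.2  123.8] yaw -5.23 tilt z [-3.e-04 -4.e-04 -1.e+00] F [-0.38 -1.53  6.34] w mm 18.6
t 18.1 pos mm [ 508.5 -318.4  123.7] yaw -5.23 tilt z [-8.e-04  1.e-04 -1.e+00] F [-0.91 -1.64  5.09] w mm 18.6
t 18.27 pos mm [ 508.8 -318.6  123.5] yaw -5.23 tilt z [-1.5e-03  5.0e-04 -1.0e+00] F [-1.86 -1.44  5.79] w mm 19.0
```

```bash
r(){ python3 -c "
from h import *
to(None)"; }
python3 -m creep '[{"translation":[0,0,-0.003],"rot":[0,0,0],"jaw":0.01},{"translation":[-0.0023,-0.0002,0],"rot":[0,0,0],"jaw":0.01},{"translation":[0,0,0],"rot":[0,0,0],"jaw":0.01},{"translation":[0,0,0],"rot":[0,0,0],"jaw":0.01}]' 60 >/dev/null; r
python3 -m creep '[{"translation":[0,0,0.0015],"rot":[0,0,0],"jaw":0.01},{"translation":[0,0,0.0015],"rot":[0,0,0],"jaw":0.01},{"translation":[0,0,0],"rot":[0,0,0],"jaw":0.01},{"translation":[0,0,0],"rot":[0,0,0],"jaw":0.01}]' 60 >/dev/null; r
```

```text
t 18.6 pos mm [ 506.7 -317.7  126.2] yaw -5.2 tilt z [-0.001  0.001 -1.   ] F [ 0.62  0.45 -1.72] w mm 18.5
t 18.93 pos mm [ 507.4 -318.3  124. ] yaw -5.21 tilt z [ 3.e-04 -1.e-04 -1.e+00] F [-0.24  0.49  4.59] w mm 18.9
```

```bash
r(){ python3 -c "
from h import *
to(None)"; }
python3 -m creep '[{"translation":[0,0,-0.005],"rot":[0,0,0],"jaw":0.01},{"translation":[0.002,0,0],"rot":[0,0,0],"jaw":0.01},{"translation":[0.002,0,0],"rot":[0,0,0],"jaw":0.01},{"translation":[0,0,0],"rot":[0,0,0],"jaw":0.01},{"translation":[0,0,0],"rot":[0,0,0],"jaw":0.01},{"translation":[0,0,0],"rot":[0,0,0],"jaw":0.01}]' 60 >/dev/null; r
python3 -m creep '[{"translation":[0.001,0,0],"rot":[0,0,0],"jaw":0.01},{"translation":[0,0,0],"rot":[0,0,0],"jaw":0.01},{"translation":[0,0,0],"rot":[0,0,0],"jaw":0.01}]' 60 >/dev/null; r
python3 -m creep '[{"translation":[0.001,0,0],"rot":[0,0,0],"jaw":0.01},{"translation":[0,0,0],"rot":[0,0,0],"jaw":0.01},{"translation":[0,0,0],"rot":[0,0,0],"jaw":0.01}]' 60 >/dev/null; r
```

```text
t 19.43 pos mm [ 511.  -318.6  128.5] yaw -5.22 tilt z [-4.e-04  2.e-04 -1.e+00] F [ 0.75  0.91 -1.22] w mm 18.5
t 19.68 pos mm [ 512.1 -318.8  128.7] yaw -5.21 tilt z [-1.e-04 -0.e+00 -1.e+00] F [-0.91  0.08 -1.83] w mm 18.6
t 19.93 pos mm [ 513.2 -318.9  128.7] yaw -5.21 tilt z [ 0.e+00 -1.e-04 -1.e+00] F [-0.41 -0.04 -1.43] w mm 18.4
```

```bash
r(){ python3 -c "
from h import *
to(None)"; }
python3 -m creep '[{"translation":[0.001,0,0],"rot":[0,0,0],"jaw":0.01},{"translation":[0,0,0],"rot":[0,0,0],"jaw":0.01},{"translation":[0,0,0],"rot":[0,0,0],"jaw":0.01}]' 60 >/dev/null; r
python3 -c "
from h import *
cv2.imwrite('pics/side9.png',optics.get_image('side')[:,:,::-1])
to(None)
cv2.imwrite('pics/g9.png',crop('side',cv2.imread('pics/side9.png'),(307,212),25,12,''))"
```

```text
t 20.18 pos mm [ 514.2 -318.9  128.7] yaw -5.21 tilt z [-0.  0. -1.] F [-0.24  0.29 -1.83] w mm 19.0
t 20.23 pos mm [ 514.2 -319.   128.7] yaw -5.21 tilt z [-1.e-04 -0.e+00 -1.e+00] F [-0.64  0.   -1.15] w mm 19.1
```

View pics/g9.png

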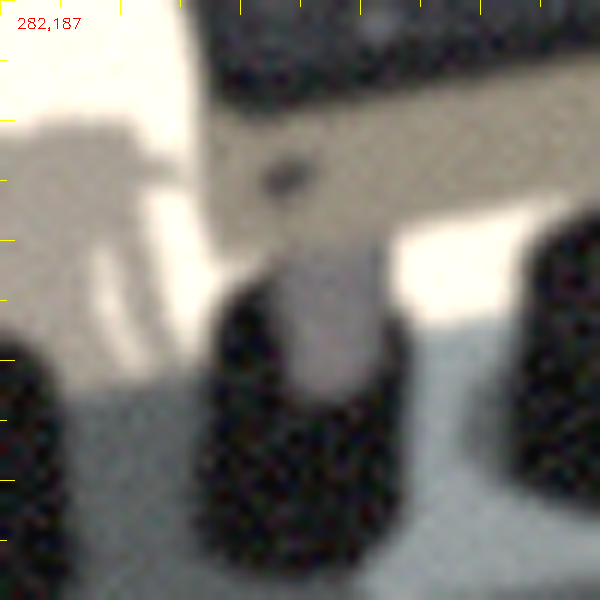

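```bash
r(){ python3 -c "
from h import *
to(None)"; }
python3 -m creep '[{"translation":[-0.004,0,0],"rot":[0,0,0],"jaw":0.01},{"translation":[0,0.002,0],"rot":[0,0,0],"jaw":0.01},{"translation":[0,0.0015,0],"rot":[0,0,0],"jaw":0.01},{"translation":[0,0,0],"rot":[0,0,0],"jaw":0.01},{"translation":[0,0,0],"rot":[0,0,0],"jaw":0.01}]' 60 >/dev/null; r
python3 -m creep '[{"translation":[0,0.001,0],"rot":[0,0,0],"jaw":0.01},{"translation":[0,0,0],"rot":[0,0,0],"jaw":0.01},{"translation":[0,0,0],"rot":[0,0,0],"jaw":0.01}]' 60 >/dev/null; r
python3 -m creep '[{"translation":[0,0.001,0],"rot":[0,0,0],"jaw":0.01},{"translation":[0,0,0],"rot":[0,0,0],"jaw":0.01},{"translation":[0,0,0],"rot":[0,0,0],"jaw":0.01}]' 60 >/dev/null; r
python3 -m creep '[{"translation":[0,0.001,0],"rot":[0,0,0],"jaw":0.01},{"translation":[0,0,0],"rot":[0,0,0],"jaw":0.01},{"translation":[0,0,0],"rot":[0,0,0],"jaw":0.01}]' 60 >/dev/null; r
```

```text
t 20.65 pos mm [ 509.9 -322.2  128.8] yaw -5.23 tilt z [ 1.e-04 -1.e-04 -1.e+00] F [-0.03  0.3  -1.42] w mm 18.8
t 20.9 pos mm [ 509.8 -323.1  128.7] yaw -5.22 tilt z [ 1.e-04 -0.e+00 -1.e+00] F [ 0.03  0.97 -1.45] w mm 19.0
t 21.15 pos mm [ 509.7 -324.1  128.7] yaw -5.21 tilt z [ 0.e+00 -1.e-04 -1.e+00] F [-0.02 -0.34 -1.53] w mm 18.7
t 21.4 pos mm [ 509.6 -325.1  128.7] yaw -5.22 tilt z [ 0.e+00 -1.e-04 -1.e+00] F [ 0.89  0.33 -1.68] w mm 18.7
```

```bash
r(){ python3 -c "
from h import *
to(None)"; }
python3 -m creep '[{"translation":[0.0003,-0.004,0],"rot":[0,0,0],"jaw":0.01},{"translation":[0,0,0],"rot":[0,0,0],"jaw":0.01},{"translation":[0,0,0.0015],"rot":[0,0,0],"jaw":0.01},{"translation":[0,0,0.0015],"rot":[0,0,0],"jaw":0.01},{"translation":[0,0,0.001],"rot":[0,0,0],"jaw":0.01},{"translation":[0,0,0.0007],"rot":[0,0,0],"jaw":0.01},{"translation":[0,0,0],"rot":[0,0,0],"jaw":0.01},{"translation":[0,0,0],"rot":[0,0,0],"jaw":0.01}]' 60 >/dev/null; r
```

```text
t 22.07 pos mm [ 510.6 -321.3  124.4] yaw -5.21 tilt z [ 8.e-04 -4.e-04 -1.e+00] F [0.19 0.38 2.67] w mm 18.6
```

```bash
python3 -c "
from h import *
for n in('side','top'): cv2.imwrite(f'pics/{n}10.png',optics.get_image(n)[:,:,::-1])
to(None)
cv2.imwrite('pics/g10.png',np.hstack([crop('side',cv2.imread('pics/side10.png'),(307,215),20,10,''),crop('top',cv2.imread('pics/top10.png'),(297,255),20,10,'')]))"
```

```text
t 22.17 pos mm [ 510.5 -321.2  124.4] yaw -5.22 tilt z [ 7.e-04 -3.e-04 -1.e+00] F [0.41 1.01 3.4 ] w mm 19.0
```

View pics/g10.png

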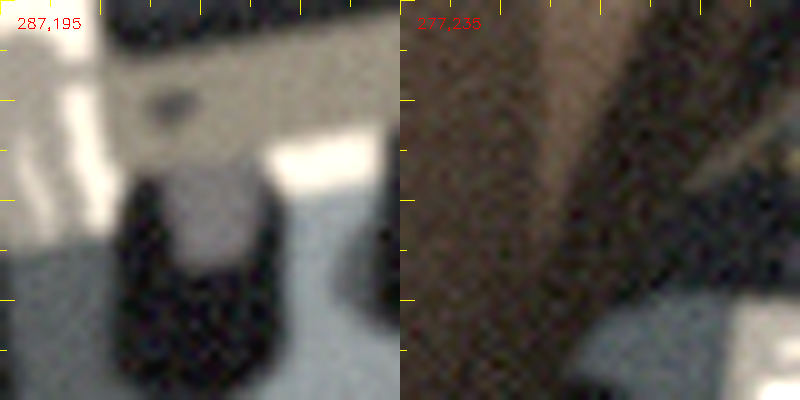

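```bash
r(){ python3 -c "
from h import *
to(None)"; }
python3 -m creep '[{"translation":[0,0,-0.003],"rot":[0,0,0],"jaw":0.01},{"translation":[-0.001,0,0],"rot":[0,0,0],"jaw":0.01},{"translation":[0,0,0.0015],"rot":[0,0,0],"jaw":0.01},{"translation":[0,0,0.0017],"rot":[0,0,0],"jaw":0.01},{"translation":[0,0,0],"rot":[0,0,0],"jaw":0.01}]' 60 >/dev/null; r
python3 -m creep '[{"translation":[0,0,-0.003],"rot":[0,0,0],"jaw":0.01},{"translation":[-0.001,0,0],"rot":[0,0,0],"jaw":0.01},{"translation":[0,0,0.0015],"rot":[0,0,0],"jaw":0.01},{"translation":[0,0,0.0015],"rot":[0,0,0],"jaw":0.01},{"translation":[0,0,0],"rot":[0,0,0],"jaw":0.01}]' 60 >/dev/null; r
python3 -m creep '[{"translation":[0,0,-0.003],"rot":[0,0,0],"jaw":0.01},{"translation":[0,0.001,0],"rot":[0,0,0],"jaw":0.01},{"translation":[0,0,0.0015],"rot":[0,0,0],"jaw":0.01},{"translation":[0,0,0.0015],"rot":[0,0,0],"jaw":0.01},{"translation":[0,0,0],"rot":[0,0,0],"jaw":0.01}]' 60 >/dev/null; r
python3 -m creep '[{"translation":[0,0,-0.003],"rot":[0,0,0],"jaw":0.01},{"translation":[0.001,0,0],"rot":[0,0,0],"jaw":0.01},{"translation":[0,0,0.0015],"rot":[0,0,0],"jaw":0.01},{"translation":[0,0,0.0015],"rot":[0,0,0],"jaw":0.01},{"translation":[0,0,0],"rot":[0,0,0],"jaw":0.01}]' 60 >/dev/null; r
python3 -m creep '[{"translation":[0,0,-0.003],"rot":[0,0,0],"jaw":0.01},{"translation":[0,-0.002,0],"rot":[0,0,0],"jaw":0.01},{"translation":[0,0,0.0015],"rot":[0,0,0],"jaw":0.01},{"translation":[0,0,0.0015],"rot":[0,0,0],"jaw":0.01},{"translation":[0,0,0],"rot":[0,0,0],"jaw":0.01}]' 60 >/dev/null; r
python3 -m creep '[{"translation":[0,0,-0.003],"rot":[0,0,0],"jaw":0.01},{"translation":[-0.001,0,0],"rot":[0,0,0],"jaw":0.01},{"translation":[0,0,0.0015],"rot":[0,0,0],"jaw":0.01},{"translation":[0,0,0.0015],"rot":[0,0,0],"jaw":0.01},{"translation":[0,0,0],"rot":[0,0,0],"jaw":0.01}]' 60 >/dev/null; r
```

```text
t 22.58 pos mm [ 509.4 -321.   123.8] yaw -5.22 tilt z [ 2.e-04 -1.e-04 -1.e+00] F [-0.01  1.38  5.82] w mm 18.6
t 23.0 pos mm [ 508.5 -320.9  123.9] yaw -5.21 tilt z [ 5.e-04 -1.e-04 -1.e+00] F [-0.68  1.18  6.27] w mm 18.7
t 23.42 pos mm [ 508.5 -322.   123.9] yaw -5.22 tilt z [ 6.e-04 -3.e-04 -1.e+00] F [-0.61  1.39  6.31] w mm 18.6
t 23.83 pos mm [ 509.4 -322.   123.9] yaw -5.21 tilt z [ 3.e-04 -2.e-04 -1.e+00] F [-0.49  1.08  6.53] w mm 18.3
t 24.25 pos mm [ 509.6 -319.9  123.9] yaw -5.2 tilt z [ 3.e-04 -1.e-04 -1.e+00] F [-0.44  0.1   5.81] w mm 18.4
t 24.67 pos mm [ 508.5 -319.9  123.9] yaw -5.21 tilt z [ 4.e-04 -1.e-04 -1.e+00] F [-0.69  1.22  4.98] w mm 18.8
```

```bash
python3 -m creep '[{"translation":[0,0,-0.01],"rot":[0,0,0],"jaw":0.01},{"translation":[0,0,-0.012],"rot":[0,0,0],"jaw":0.01},{"translation":[0.0127,0,-0.003],"rot":[0,0,0],"jaw":0.01},{"translation":[0.018,-0.0013,0],"rot":[0,0,0],"jaw":0.01},{"translation":[0.018,0,0],"rot":[0,0,0],"jaw":0.01},{"translation":[0,0,0.003],"rot":[0,0,0],"jaw":0.01},{"translation":[0,0,0],"rot":[0,0,0],"jaw":0.01},{"translation":[0,0,0],"rot":[0,0,0],"jaw":0.01},{"translation":[0,0,0],"rot":[0,0,0],"jaw":0.01}]' 60
python3 -c "
from h import *
for n in('side','top'): cv2.imwrite(f'pics/{n}11.png',optics.get_image(n)[:,:,::-1])
to((.5571,-.323,.13))
cv2.imwrite('pics/g11.png',np.hstack([crop('side',cv2.imread('pics/side11.png'),(332,212),20,10,''),crop('top',cv2.imread('pics/top11.png'),(299,233),20,10,'')]))"
python3 edges.py pics/side11.png 332 198 216
```

```text
clock: 25.42
position: [0.5558, -0.3233, 0.1457]
ee_rot: [3.138, -0.144, -0.002]
force: [-0.4, -0.0, -1.0]
width: 0.206
t 25.52 pos mm [ 556.2 -323.3  146. ] yaw -5.25 tilt z [-4.e-04 -1.e-04 -1.e+00] F [ 0.34  0.85 -1.27] w mm 18.3
delta tool mm [ 0.9 -0.4 16. ]
198 [162 161 159 160 155 160 159 163 156 143 103  67  63  66  68  70  69  68
  65  81 115 149 160 162 161 162 161 159 162]
199 [157 161 159 158 158 160 158 158 159 143 104  71  70  68  67  65  64  66
  67  79 117 147 158 159 160 161 160 158 160]
200 [159 161 163 157 160 161 161 160 161 145 107  70  63  67  69  67  71  67
  63  84 119 149 159 160 159 162 158 162 157]
201 [160 159 162 158 158 162 161 158 159 148 112  78  64  67  68  69  69  62
  71  89 129 152 158 160 160 158 163 159 158]
202 [159 159 159 160 159 157 159 161 160 152 126  92  70  69  70  68  69  65
  72  93 131 154 161 160 160 161 158 161 161]
203 [159 159 159 162 163 160 161 162 157 155 138  97  71  66  67  71  69  65
  71 101 130 152 160 161 161 159 158 161 159]
204 [161 163 160 157 158 161 161 158 152 140 121  92  69  67  68  72  69  66
  63  79 110 133 151 
[... 619 characters left out ...]
 74  89 110 136 156]
210 [160 161 160 157 159 155 123  76  31   2  10  20  29  37  39  39  35  26
  14  11   0  20   6  26  48  59  80 116 144]
211 [156 157 159 155 156 148 120  69  26   8   2  11  11  21  19  16  25  12
  17  19  21  16  18  25  36  46  63  95 132]
212 [138 142 139 142 142 129 104  61  24  14   0  11   1   6  16   7  13  11
  16  21  15   7  20  31  34  53  56  83 120]
213 [103 107 104 108 103  96  77  40   9  20  10  22   8   5   8   2   5   8
  16  10  23  10  18  27  38  53  54  74 106]
214 [74 72 66 69 72 66 50 25 15  4  3  5  1  7 10 11  0 15  8 22 19  5 11 21
 42 50 48 60 94]
215 [62 56 51 54 55 53 41 27  5  0 15  8  2  2 13  8 15 15 13  9  7  1 18 30
 49 47 51 59 83]
```

View pics/g11.png

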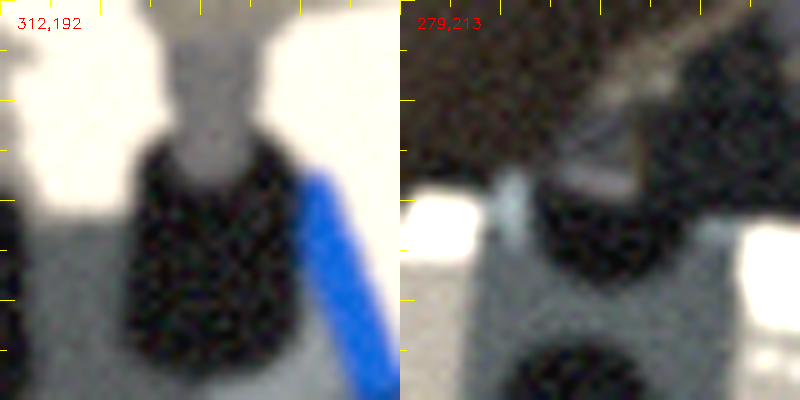

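```bash
python3 -m creep '[{"translation":[0,0,0.006],"rot":[0,0,0],"jaw":0.01},{"translation":[0,0,0.007],"rot":[0,0,0],"jaw":0.01},{"translation":[0,0,0.004],"rot":[0,0,0],"jaw":0.01},{"translation":[0,0,0],"rot":[0,0,0],"jaw":0.01},{"translation":[0,0,0],"rot":[0,0,0],"jaw":0.01},{"translation":[0,0,0],"rot":[0,0,0],"jaw":0.01}]' 60
python3 -c "
from h import *
to((.5562,-.3233,.124))"
```

```text
clock: 26.02
position: [0.557, -0.3231, 0.1288]
ee_rot: [-3.138, 0.143, 0.0]
force: [-0.3, -0.2, -1.4]
width: 0.205
t 26.02 pos mm [ 557.  -323.1  128.8] yaw -5.22 tilt z [-2.e-04  1.e-04 -1.e+00] F [-0.26 -0.23 -1.41] w mm 18.8
delta tool mm [-0.7  0.3  4.8]
```

```bash
python3 -m creep '[{"translation":[-0.0007,0.0003,0.001],"rot":[0,0,0],"jaw":0.01},{"translation":[0,0,0.001],"rot":[0,0,0],"jaw":0.01},{"translation":[0,0,0.0015],"rot":[0,0,0],"jaw":0.01},{"translation":[0,0,0.0015],"rot":[0,0,0],"jaw":0.01},{"translation":[0,0,0],"rot":[0,0,0],"jaw":0.01},{"translation":[0,0,0],"rot":[0,0,0],"jaw":0.01}]' 60
python3 -c "
from h import *
to((.5562,-.3233,.124))"
```

```text
clock: 26.52
position: [0.5566, -0.3233, 0.1243]
ee_rot: [3.138, -0.143, 0.001]
force: [-0.0, 1.2, 3.2]
width: 0.206
t 26.52 pos mm [ 556.6 -323.3  124.3] yaw -5.21 tilt z [ 8.e-04 -3.e-04 -1.e+00] F [-0.01  1.17  3.17] w mm 18.9
delta tool mm [-0.4  0.   0.3]
```

```bash
r(){ python3 -c "
from h import *
to(None)"; }
python3 -m creep '[{"translation":[0,0,-0.003],"rot":[0,0,0],"jaw":0.01},{"translation":[0,-0.001,0],"rot":[0,0,0],"jaw":0.01},{"translation":[0,0,0.0015],"rot":[0,0,0],"jaw":0.01},{"translation":[0,0,0.0018],"rot":[0,0,0],"jaw":0.01},{"translation":[0,0,0],"rot":[0,0,0],"jaw":0.01}]' 60 >/dev/null; r
python3 -m creep '[{"translation":[0,0,-0.003],"rot":[0,0,0],"jaw":0.01},{"translation":[0,-0.001,0],"rot":[0,0,0],"jaw":0.01},{"translation":[0,0,0.0015],"rot":[0,0,0],"jaw":0.01},{"translation":[0,0,0.0015],"rot":[0,0,0],"jaw":0.01},{"translation":[0,0,0],"rot":[0,0,0],"jaw":0.01}]' 60 >/dev/null; r
python3 -m creep '[{"translation":[0,0,-0.003],"rot":[0,0,0],"jaw":0.01},{"translation":[0.001,0.0005,0],"rot":[0,0,0],"jaw":0.01},{"translation":[0,0,0.0015],"rot":[0,0,0],"jaw":0.01},{"translation":[0,0,0.0015],"rot":[0,0,0],"jaw":0.01},{"translation":[0,0,0],"rot":[0,0,0],"jaw":0.01}]' 60 >/dev/null; r
python3 -m creep '[{"translation":[0,0,-0.003],"rot":[0,0,0],"jaw":0.01},{"translation":[0,0.001,0],"rot":[0,0,0],"jaw":0.01},{"translation":[0,0,0.0015],"rot":[0,0,0],"jaw":0.01},{"translation":[0,0,0.0015],"rot":[0,0,0],"jaw":0.01},{"translation":[0,0,0],"rot":[0,0,0],"jaw":0.01}]' 60 >/dev/null; r
python3 -m creep '[{"translation":[0,0,-0.003],"rot":[0,0,0],"jaw":0.01},{"translation":[0,0.001,0],"rot":[0,0,0],"jaw":0.01},{"translation":[0,0,0.0015],"rot":[0,0,0],"jaw":0.01},{"translation":[0,0,0.0015],"rot":[0,0,0],"jaw":0.01},{"translation":[0,0,0],"rot":[0,0,0],"jaw":0.01}]' 60 >/dev/null; r
```

```text
t 26.93 pos mm [ 556.6 -322.4  123.7] yaw -5.21 tilt z [ 5.e-04 -3.e-04 -1.e+00] F [ 0.19 -1.17  6.64] w mm 18.9
t 27.35 pos mm [ 556.6 -321.4  123.7] yaw -5.21 tilt z [ 4.e-04 -2.e-04 -1.e+00] F [-0.84  0.    6.49] w mm 18.5
t 27.77 pos mm [ 557.7 -322.1  123.7] yaw -5.22 tilt z [ 6.e-04 -4.e-04 -1.e+00] F [-0.63 -0.61  6.19] w mm 19.0
t 28.18 pos mm [ 557.4 -323.2  123.7] yaw -5.22 tilt z [ 4.e-04 -5.e-04 -1.e+00] F [-0.6  -0.57  6.24] w mm 19.1
t 28.6 pos mm [ 557.6 -323.7  123.7] yaw -5.2 tilt z [ 7.e-04 -0.e+00 -1.e+00] F [-0.8   0.22  5.32] w mm 18.5
```

```bash
python3 -c "
from h import *
t=cv2.imread('pics/top11.png'); 
a=crop('top',t,(299,230),15,20,''); a=cv2.convertScaleAbs(a,alpha=1.5)
# overlay predicted collar (z 44 above tip), for offsets
p=np.array([.5562,-.3233,.146]); k=20; x0,y0=299-15,230-15
for dy,col in((0,(0,255,0)),(.0015,(0,0,255))):
  for z,r in((.044,.014),(.040,.014),(.0,.007)):
    P=np.array([proj('top',p+[-.0028+r*np.cos(q),dy+r*np.sin(q),-.0754+z]) for q in np.linspace(0,6.283,60)])
    P=((P-[x0,y0]+.5)*k-.5).astype(np.int32); cv2.polylines(a,[P],True,col,1)
P=np.array([proj('top',[.5532+.016*np.cos(q),-.3196+.016*np.sin(q),.06]) for q in np.linspace(0,6.283,60)])
P=((P-[x0,y0]+.5)*k-.5).astype(np.int32); cv2.polylines(a,[P],True,(255,255,0),1)
cv2.imwrite('pics/g11b.png',a)
s=cv2.imread('pics/side11.png'); x0,y0=332-15,208-15
a=crop('s',s,(332,208),15,20,'')
for dy,col in((0,(0,255,0)),(.0015,(0,0,255))):
  for z,r in((.044,.014),(.016,.009),(.0015,.007),(0,.0055)):
    P=np.array([proj('side',p+[-.0028+r*np.cos(q),dy+r*np.sin(q),-.0754+z]) for q in np.linspace(0,6.283,60)])
    P=((P-[x0,y0]+.5)*k-.5).astype(np.int32); cv2.polylines(a,[P],True,col,1)
for r in(.016,.011):
  P=np.array([proj('side',[.5541+r*np.cos(q),-.3215+r*np.sin(q),.06]) for q in np.linspace(0,6.283,60)])
  P=((P-[x0,y0]+.5)*k-.5).astype(np.int32); cv2.polylines(a,[P],True,(255,255,0),1)
cv2.imwrite('pics/g11c.png',a)
"
```

```text
(no output)
```

View pics/g11b.png

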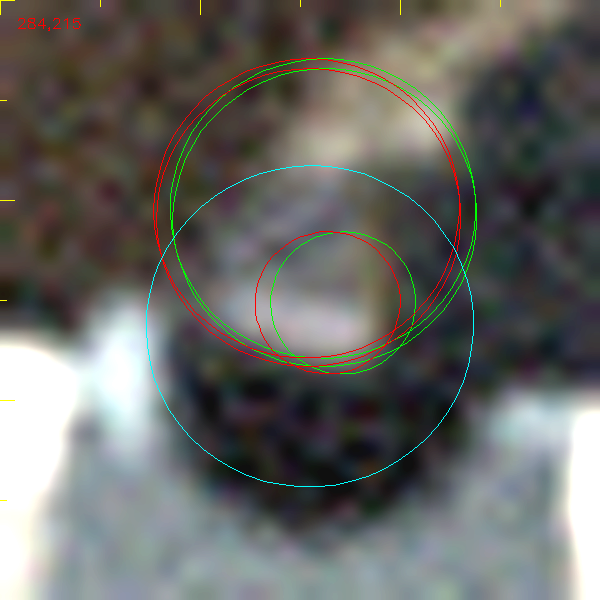

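View pics/g11c.png

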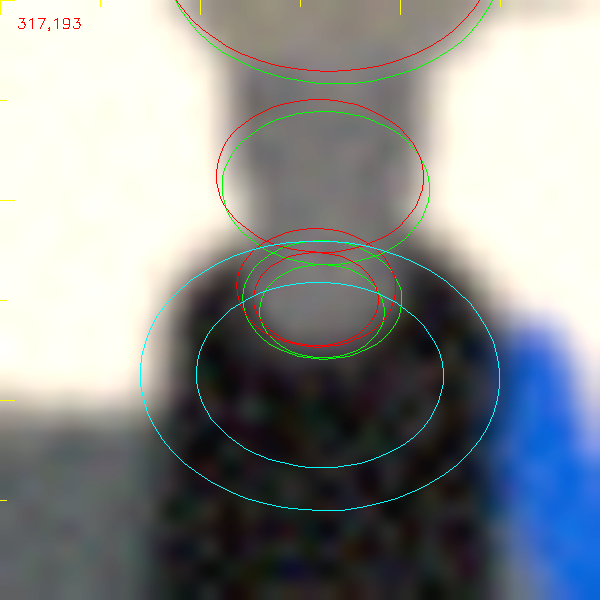

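```bash
r(){ python3 -c "
from h import *
to(None)"; }
python3 -m creep '[{"translation":[0,0,-0.005],"rot":[0,0,0],"jaw":0.01},{"translation":[-0.001,0.0015,0],"rot":[0,0,0],"jaw":0.01},{"translation":[0,0.0015,0],"rot":[0,0,0],"jaw":0.01},{"translation":[0,0.001,0],"rot":[0,0,0],"jaw":0.01},{"translation":[0,0.001,0],"rot":[0,0,0],"jaw":0.01},{"translation":[0,0,0],"rot":[0,0,0],"jaw":0.01},{"translation":[0,0,0],"rot":[0,0,0],"jaw":0.01}]' 60 >/dev/null; r
python3 -m creep '[{"translation":[0,0.001,0],"rot":[0,0,0],"jaw":0.01},{"translation":[0,0,0],"rot":[0,0,0],"jaw":0.01}]' 60 >/dev/null; r
python3 -m creep '[{"translation":[0,0.001,0],"rot":[0,0,0],"jaw":0.01},{"translation":[0,0,0],"rot":[0,0,0],"jaw":0.01}]' 60 >/dev/null; r
```

```text
t 29.18 pos mm [ 555.6 -328.8  128.3] yaw -5.22 tilt z [-4.e-04  2.e-04 -1.e+00] F [-0.13  0.58 -1.35] w mm 18.5
t 29.35 pos mm [ 555.6 -329.9  128.4] yaw -5.22 tilt z [-2.e-04  0.e+00 -1.e+00] F [ 0.31  0.54 -0.82] w mm 19.1
t 29.52 pos mm [ 555.5 -330.9  128.5] yaw -5.22 tilt z [-1.e-04 -1.e-04 -1.e+00] F [-0.15  0.26 -2.2 ] w mm 18.5
```

```bash
python3 -c "
from h import *
for n in('side','top'): cv2.imwrite(f'pics/{n}12.png',optics.get_image(n)[:,:,::-1])
to(None)
cv2.imwrite('pics/g12.png',np.hstack([crop('side',cv2.imread('pics/side12.png'),(332,215),20,10,''),crop('top',cv2.imread('pics/top12.png'),(299,233),20,10,'')]))"
```

```text
t 29.62 pos mm [ 555.6 -330.8  128.5] yaw -5.22 tilt z [ 0.e+00 -1.e-04 -1.e+00] F [ 0.52  1.27 -1.55] w mm 18.5
```

View pics/g12.png

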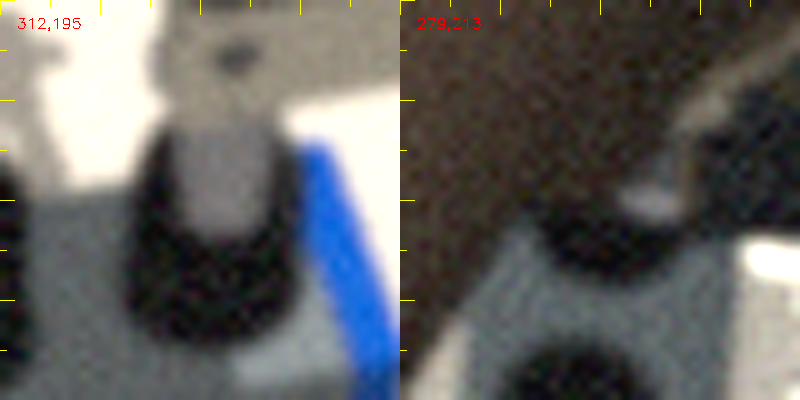

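```bash
python3 -c "
from h import *
k=14
def ov(f,n,c,p,R,extra):
    im=cv2.imread(f); x0,y0=int(c[0]-R),int(c[1]-R); a=crop(n,im,c,R,k,'')
    for (q0,z,r,col) in extra:
        P=np.array([proj(n,[q0[0]+r*np.cos(q),q0[1]+r*np.sin(q),z]) for q in np.linspace(0,6.283,60)])
        cv2.polylines(a,[((P-[x0,y0]+.5)*k-.5).astype(np.int32)],True,col,1)
    return a
p=np.array([.5556,-.3308,.1285]); g=p+[-.0028,0,0]; zt=.1285-.0754
G=(0,255,0);B=(255,255,0)
ex=[(g,zt,.0055,G),(g,zt+.0015,.007,G),(g,zt+.016,.009,G),(g,zt+.04,.014,G),((.5537,-.3205),.06,.016,B),((.5537,-.3205),.06,.011,B),((.5537,-.3205),.024,.016,B)]
cv2.imwrite('pics/g12b.png',np.hstack([ov('pics/side12.png','side',(332,213),p,20,ex),ov('pics/top12.png','top',(301,232),p,20,ex)])[:,:])
print(proj('side',[*g[:2],zt]))
"
```

```text
[333.58099019 217.69519992]
```

```bash
python3 -c "
import cv2;a=cv2.imread('pics/g12b.png');print(a.shape);cv2.imwrite('pics/g12b.png',cv2.resize(a,(800,400)))"
```

```text
(560, 1120, 3)
```

View pics/g12b.png

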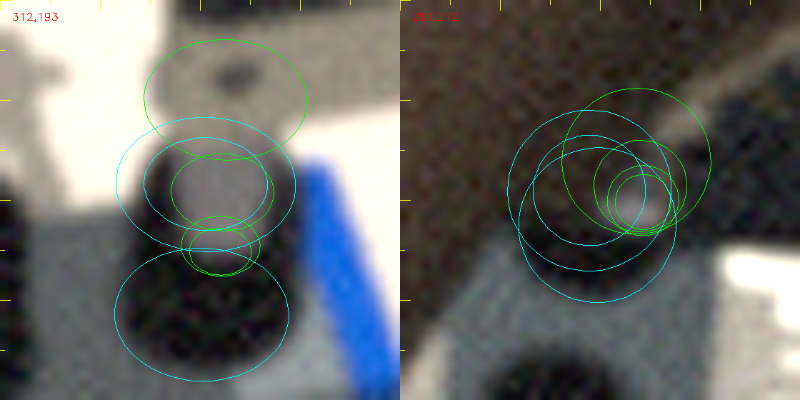

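```bash
cat > ov.py <<'E'
from h import *
G=(0,255,0);B=(255,255,0)
def ov(f,n,c,R,extra,k=10):
    im=cv2.imread(f); x0,y0=int(c[0]-R),int(c[1]-R); a=crop(n,im,c,R,k,'')
    for (q0,z,r,col) in extra:
        P=np.array([proj(n,[q0[0]+r*np.cos(q),q0[1]+r*np.sin(q),z]) for q in np.linspace(0,6.283,60)])
        cv2.polylines(a,[((P-[x0,y0]+.5)*k-.5).astype(np.int32)],True,col,1)
    return a
def sl(c): return [(c,.06,.016,B),(c,.06,.011,B),(c,.024,.016,B)]
def ga(p,off=.0754,dx=-.0028): 
    g=(p[0]+dx,p[1]); zt=p[2]-off
    return [(g,zt,.0055,G),(g,zt+.0015,.007,G),(g,zt+.016,.009,G),(g,zt+.04,.014,G)]
E
python3 -c "
from ov import *
a=[]
c1=(.5537,-.3205)
a=np.vstack([np.hstack([ov('pics/side0.png','side',(332,215),20,sl(c1)),ov('pics/top0.png','top',(301,233),20,sl(c1))])])
cv2.imwrite('pics/o1.png',a)
"
```

```text
(no output)
```

View pics/o1.png

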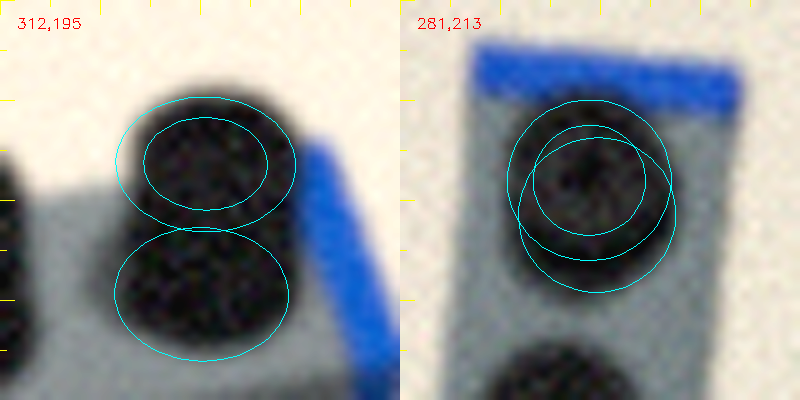

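```bash
python3 -m creep '[{"translation":[0,0,-0.006],"rot":[0,0,0],"jaw":0.01},{"translation":[0,-0.002,-0.007],"rot":[0,0,0],"jaw":0.01},{"translation":[0.001,-0.0091,0],"rot":[0,0,0],"jaw":0.01},{"translation":[0,0,0],"rot":[0,0,0],"jaw":0.01},{"translation":[0,0,0],"rot":[0,0,0],"jaw":0.01},{"translation":[0,0,0],"rot":[0,0,0],"jaw":0.01},{"translation":[0,0,0],"rot":[0,0,0],"jaw":0.01}]' 60
python3 -c "
from ov import *
for n in('side','top'): cv2.imwrite(f'pics/{n}13.png',optics.get_image(n)[:,:,::-1])
to((.5576,-.3198,.124))
p=arm.observe()['position']
c1=(.5555,-.318)
q=p+[.0007,.0017,0]
cv2.imwrite('pics/o2.png',np.hstack([ov('pics/side13.png','side',(332,210),20,sl(c1)+ga(q)),ov('pics/top13.png','top',(301,233),20,sl((.5537,-.3203))+ga(p))]))
"
```

```text
clock: 30.2
position: [0.5574, -0.3199, 0.1414]
ee_rot: [3.138, -0.143, -0.001]
force: [-0.8, 0.6, -1.7]
width: 0.205
t 30.3 pos mm [ 557.4 -320.   141.3] yaw -5.23 tilt z [-4.e-04 -1.e-04 -1.e+00] F [ 0.03 -0.19 -2.73] w mm 18.9
delta tool mm [ 0.2 -0.2 17.3]
```

View pics/o2.png

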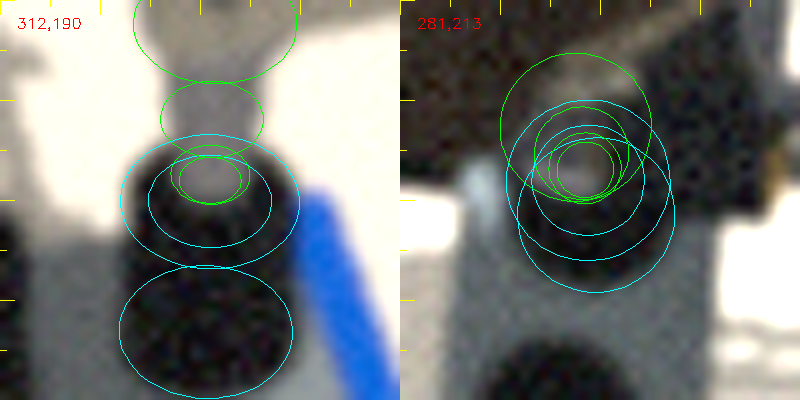

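```bash
python3 -m creep '[{"translation":[0,0,0.007],"rot":[0,0,0],"jaw":0.01},{"translation":[0,0,0.005],"rot":[0,0,0],"jaw":0.01},{"translation":[0,0,0.0015],"rot":[0,0,0],"jaw":0.01},{"translation":[0,0,0.0015],"rot":[0,0,0],"jaw":0.01},{"translation":[0,0,0.0015],"rot":[0,0,0],"jaw":0.01},{"translation":[0,0,0.0013],"rot":[0,0,0],"jaw":0.01},{"translation":[0,0,0],"rot":[0,0,0],"jaw":0.01},{"translation":[0,0,0],"rot":[0,0,0],"jaw":0.01}]' 60
python3 -c "
from h import *
to(None)"
```

```text
clock: 30.97
position: [0.5577, -0.3199, 0.1242]
ee_rot: [3.138, -0.143, 0.001]
force: [-1.9, 0.5, 3.5]
width: 0.204
t 30.97 pos mm [ 557.7 -319.9  124.2] yaw -5.22 tilt z [ 4.e-04 -3.e-04 -1.e+00] F [-1.9   0.51  3.5 ] w mm 18.7
```

```bash
r(){ python3 -c "
from h import *
to(None)"; }
python3 -m creep '[{"translation":[0,0,-0.003],"rot":[0,0,0],"jaw":0.01},{"translation":[-0.001,0,0],"rot":[0,0,0],"jaw":0.01},{"translation":[0,0,0.0015],"rot":[0,0,0],"jaw":0.01},{"translation":[0,0,0.0017],"rot":[0,0,0],"jaw":0.01},{"translation":[0,0,0],"rot":[0,0,0],"jaw":0.01}]' 60 >/dev/null; r
python3 -m creep '[{"translation":[0,0,-0.003],"rot":[0,0,0],"jaw":0.01},{"translation":[0,-0.001,0],"rot":[0,0,0],"jaw":0.01},{"translation":[0,0,0.0015],"rot":[0,0,0],"jaw":0.01},{"translation":[0,0,0.0015],"rot":[0,0,0],"jaw":0.01},{"translation":[0,0,0],"rot":[0,0,0],"jaw":0.01}]' 60 >/dev/null; r
python3 -m creep '[{"translation":[0,0,-0.003],"rot":[0,0,0],"jaw":0.01},{"translation":[-0.001,0.0005,0],"rot":[0,0,0],"jaw":0.01},{"translation":[0,0,0.0015],"rot":[0,0,0],"jaw":0.01},{"translation":[0,0,0.0015],"rot":[0,0,0],"jaw":0.01},{"translation":[0,0,0],"rot":[0,0,0],"jaw":0.01}]' 60 >/dev/null; r
```

```text
t 31.38 pos mm [ 556.9 -319.9  123.8] yaw -5.22 tilt z [ 8.e-04 -5.e-04 -1.e+00] F [-0.66  0.15  5.69] w mm 18.7
t 31.8 pos mm [ 556.9 -318.6  123.7] yaw -5.2 tilt z [ 5.e-04 -1.e-04 -1.e+00] F [-0.79  1.5   5.29] w mm 19.0
t 32.22 pos mm [ 555.7 -319.3  123.7] yaw -5.22 tilt z [ 2.e-04 -3.e-04 -1.e+00] F [-0.49  0.03  6.66] w mm 19.0
```

```bash
python3 -m creep '[{"translation":[0,0,-0.01],"rot":[0,0,0],"jaw":0.01},{"translation":[0,0,-0.01],"rot":[0,0,0],"jaw":0.01},{"translation":[-0.0126,0.0004,-0.0005],"rot":[0,0,0],"jaw":0.01},{"translation":[-0.018,0,0],"rot":[0,0,0],"jaw":0.01},{"translation":[-0.018,0,0],"rot":[0,0,0],"jaw":0.01},{"translation":[0,0,0.002],"rot":[0,0,0],"jaw":0.01},{"translation":[0,0,0],"rot":[0,0,0],"jaw":0.01},{"translation":[0,0,0],"rot":[0,0,0],"jaw":0.01},{"translation":[0,0,0],"rot":[0,0,0],"jaw":0.01}]' 60
python3 -c "
from ov import *
for n in('side',): cv2.imwrite(f'pics/{n}14.png',optics.get_image(n)[:,:,::-1])
to((.5073,-.3153,.124))
p=arm.observe()['position']
q=p+[.0007,.0017,0]
c2=(.5555-.0497,-.318+.0045)
cv2.imwrite('pics/o3.png',np.hstack([ov('pics/side0.png','side',(305,215),20,sl(c2)),ov('pics/side14.png','side',(305,215),20,sl(c2)+ga(q))]))
"
```

```text
clock: 32.97
position: [0.5083, -0.315, 0.1424]
ee_rot: [3.138, -0.142, 0.002]
force: [-0.1, 0.1, -1.8]
width: 0.203
t 33.02 pos mm [ 508.2 -315.   142.3] yaw -5.17 tilt z [ 8.e-04 -1.e-04 -1.e+00] F [-0.21  0.73 -1.64] w mm 19.0
delta tool mm [-0.9  0.4 18.3]
```

View pics/o3.png

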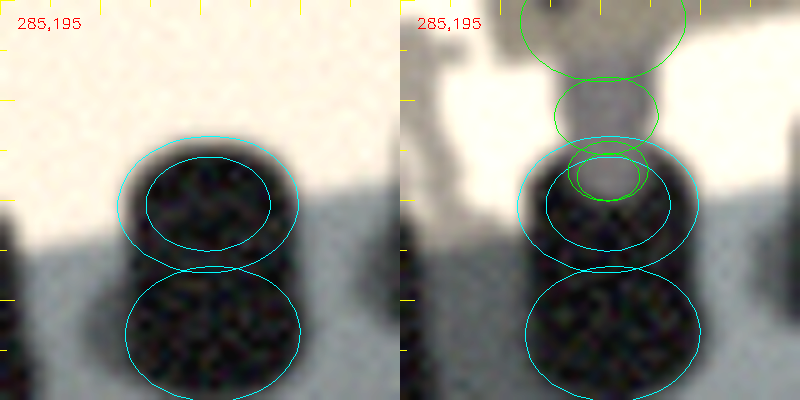

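```bash
python3 -m creep '[{"translation":[0,0,0.007],"rot":[0,0,0],"jaw":0.01},{"translation":[0,0,0.005],"rot":[0,0,0],"jaw":0.01},{"translation":[0,0,0.0015],"rot":[0,0,0],"jaw":0.01},{"translation":[0,0,0.0015],"rot":[0,0,0],"jaw":0.01},{"translation":[0,0,0.0015],"rot":[0,0,0],"jaw":0.01},{"translation":[0,0,0.0018],"rot":[0,0,0],"jaw":0.01},{"translation":[0,0,0],"rot":[0,0,0],"jaw":0.01},{"translation":[0,0,0],"rot":[0,0,0],"jaw":0.01}]' 60
python3 -c "
from h import *
to(None)"
```

```text
clock: 33.68
position: [0.5074, -0.3151, 0.1239]
ee_rot: [3.138, -0.143, 0.001]
force: [-1.0, -0.6, -0.9]
width: 0.204
t 33.68 pos mm [ 507.4 -315.1  123.9] yaw -5.21 tilt z [ 4.e-04 -1.e-04 -1.e+00] F [-1.02 -0.55 -0.88] w mm 18.7
```

```bash
r(){ python3 -c "
from h import *
to(None)"; }
python3 -m creep '[{"translation":[0,0,0.0015],"rot":[0,0,0],"jaw":0.01},{"translation":[0,0,0.0015],"rot":[0,0,0],"jaw":0.01},{"translation":[0,0,0],"rot":[0,0,0],"jaw":0.01}]' 60>/dev/null;r
python3 -m creep '[{"translation":[0,0,0.002],"rot":[0,0,0],"jaw":0.01},{"translation":[0,0,0.002],"rot":[0,0,0],"jaw":0.01},{"translation":[0,0,0],"rot":[0,0,0],"jaw":0.01}]' 60>/dev/null;r
```

```text
clock: 33.93
position: [0.507, -0.315, 0.1204]
ee_rot: [-3.138, 0.143, 0.001]
force: [-0.5, -0.0, -0.8]
width: 0.201
t 33.93 pos mm [ 507.  -315.   120.4] yaw -5.22 tilt z [-3.e-04  1.e-04 -1.e+00] F [-0.52 -0.03 -0.81] w mm 18.5
clock: 34.18
position: [0.5069, -0.315, 0.1162]
ee_rot: [-3.138, 0.143, 0.001]
force: [-0.2, -0.2, -2.8]
width: 0.205
t 34.18 pos mm [ 506.9 -315.   116.2] yaw -5.22 tilt z [-7.e-04  3.e-04 -1.e+00] F [-0.22 -0.23 -2.81] w mm 18.8
```

It goes in. I'll go down to the step.

```bash
r(){ python3 -c "
from h import *
to(None)"; }
python3 -m creep '[{"translation":[0,0,0.002],"rot":[0,0,0],"jaw":0.01},{"translation":[0,0,0.002],"rot":[0,0,0],"jaw":0.01},{"translation":[0,0,0.001],"rot":[0,0,0],"jaw":0.01},{"translation":[0,0,0.001],"rot":[0,0,0],"jaw":0.01},{"translation":[0,0,0],"rot":[0,0,0],"jaw":0.01}]' 60>/dev/null;r
python3 -m creep '[{"translation":[0,0,0.001],"rot":[0,0,0],"jaw":0.01},{"translation":[0,0,0.001],"rot":[0,0,0],"jaw":0.01},{"translation":[0,0,0],"rot":[0,0,0],"jaw":0.01},{"translation":[0,0,0],"rot":[0,0,0],"jaw":0.01}]' 60>/dev/null;r
```

```text
clock: 34.6
position: [0.5071, -0.315, 0.1105]
ee_rot: [-3.138, 0.143, 0.001]
force: [0.3, 0.6, -1.7]
width: 0.205
t 34.6 pos mm [ 507.1 -315.   110.5] yaw -5.22 tilt z [-3.e-04  1.e-04 -1.e+00] F [ 0.29  0.61 -1.69] w mm 18.8
clock: 34.93
position: [0.5074, -0.3151, 0.1089]
ee_rot: [3.138, -0.143, 0.001]
force: [0.7, 0.9, 0.4]
width: 0.204
t 34.93 pos mm [ 507.4 -315.1  108.9] yaw -5.21 tilt z [ 5.e-04 -2.e-04 -1.e+00] F [0.73 0.93 0.4 ] w mm 18.7
```

```bash
r(){ python3 -c "
from h import *
to(None)"; }
python3 -m creep '[{"translation":[0,0,0.0007],"rot":[0,0,0],"jaw":0.01},{"translation":[0,0,0],"rot":[0,0,0],"jaw":0.01},{"translation":[0,0,0],"rot":[0,0,0],"jaw":0.01}]' 60>/dev/null;r
python3 -m creep '[{"translation":[0,0,-0.002],"rot":[0,0,0],"jaw":0.01},{"translation":[0.0012,0,0],"rot":[0,0,0],"jaw":0.01},{"translation":[0,0,0.001],"rot":[0,0,0],"jaw":0.01},{"translation":[0,0,0.001],"rot":[0,0,0],"jaw":0.01},{"translation":[0,0,0],"rot":[0,0,0],"jaw":0.01}]' 60>/dev/null;r
python3 -m creep '[{"translation":[0,0,-0.002],"rot":[0,0,0],"jaw":0.01},{"translation":[-0.0024,0,0],"rot":[0,0,0],"jaw":0.01},{"translation":[0,0,0.001],"rot":[0,0,0],"jaw":0.01},{"translation":[0,0,0.001],"rot":[0,0,0],"jaw":0.01},{"translation":[0,0,0],"rot":[0,0,0],"jaw":0.01}]' 60>/dev/null;r
python3 -m creep '[{"translation":[0,0,-0.002],"rot":[0,0,0],"jaw":0.01},{"translation":[0.0012,0.0012,0],"rot":[0,0,0],"jaw":0.01},{"translation":[0,0,0.001],"rot":[0,0,0],"jaw":0.01},{"translation":[0,0,0.001],"rot":[0,0,0],"jaw":0.01},{"translation":[0,0,0],"rot":[0,0,0],"jaw":0.01}]' 60>/dev/null;r
python3 -m creep '[{"translation":[0,0,-0.002],"rot":[0,0,0],"jaw":0.01},{"translation":[0,-0.0024,0],"rot":[0,0,0],"jaw":0.01},{"translation":[0,0,0.001],"rot":[0,0,0],"jaw":0.01},{"translation":[0,0,0.001],"rot":[0,0,0],"jaw":0.01},{"translation":[0,0,0],"rot":[0,0,0],"jaw":0.01}]' 60>/dev/null;r
```

```text
clock: 35.18
position: [0.5075, -0.3151, 0.1083]
ee_rot: [3.138, -0.143, 0.001]
force: [0.9, 1.7, 3.0]
width: 0.202
t 35.18 pos mm [ 507.5 -315.1  108.3] yaw -5.21 tilt z [ 7.e-04 -2.e-04 -1.e+00] F [0.87 1.69 2.97] w mm 18.6
clock: 35.6
position: [0.5083, -0.3153, 0.108]
ee_rot: [3.138, -0.143, -0.0]
force: [-1.4, 0.2, 3.0]
width: 0.2
t 35.6 pos mm [ 508.3 -315.3  108. ] yaw -5.22 tilt z [-1.e-04 -1.e-04 -1.e+00] F [-1.43  0.19  2.98] w mm 18.4
clock: 36.02
position: [0.5065, -0.315, 0.1082]
ee_rot: [3.138, -0.143, 0.002]
force: [1.3, 1.4, 2.7]
width: 0.202
t 36.02 pos mm [ 506.5 -315.   108.2] yaw -5.21 tilt z [ 1.e-03 -3.e-04 -1.e+00] F [1.34 1.39 2.7 ] w mm 18.5
clock: 36.43
position: [0.5071, -0.3161, 0.108]
ee_rot: [-3.138, 0.143, 0.0]
force: [-0.6, 1.0, 3.5]
width: 0.199
t 36.43 pos mm [ 507.1 -316.1  108. ] yaw -5.21 tilt z [-2.e-04  2.e-04 -1.e+00] F [-0.6   0.98  3.52] w mm 18.2
clock: 36.85
position: [0.5073, -0.3144, 0.1081]
ee_rot: [3.138, -0.143, 0.0]
force: [-0.1, -0.6, 1.9]
width: 0.203
t 36.85 pos mm [ 507.3 -314.4  108.1] yaw -5.23 tilt z [ 3.e-04 -8.e-04 -1.e+00] F [-0.14 -0.6   1.93] w mm 18.6
```

```bash
python3 -m creep '[{"translation":[0,0.0010,-0.006],"rot":[0,0,0],"jaw":0.01},{"translation":[0,0,-0.012],"rot":[0,0,0],"jaw":0.01},{"translation":[0,0,-0.014],"rot":[0,0,0],"jaw":0.01},{"translation":[-0.008,0,-0.003],"rot":[0,0,0],"jaw":0.01},{"translation":[-0.021,0,0],"rot":[0,0,0],"jaw":0.01},{"translation":[-0.021,0,0],"rot":[0,0,0],"jaw":0.01},{"translation":[0,0,0],"rot":[0,0,0],"jaw":0.01},{"translation":[0,0,0],"rot":[0,0,0],"jaw":0.01},{"translation":[0,0,0],"rot":[0,0,0],"jaw":0.01},{"translation":[0,0,0],"rot":[0,0,0],"jaw":0.01}]' 60
python3 -c "
from ov import *
for n in('side',): cv2.imwrite(f'pics/{n}15.png',optics.get_image(n)[:,:,::-1])
to(None)
p=arm.observe()['position']
q=p+[.0007,.0017,0]
c3=(.5555-.0995,-.318+.009)
cv2.imwrite('pics/o4.png',np.hstack([ov('pics/side0.png','side',(278,220),20,sl(c3)),ov('pics/side15.png','side',(278,220),20,sl(c3)+ga(q))]))
"
```

```text
clock: 37.68
position: [0.4582, -0.3103, 0.1433]
ee_rot: [3.138, -0.142, 0.001]
force: [1.3, 0.1, -1.4]
width: 0.201
t 37.73 pos mm [ 458.3 -310.2  143.1] yaw -5.18 tilt z [ 7.e-04 -1.e-04 -1.e+00] F [ 0.69 -1.02 -1.26] w mm 18.6
```

View pics/o4.png

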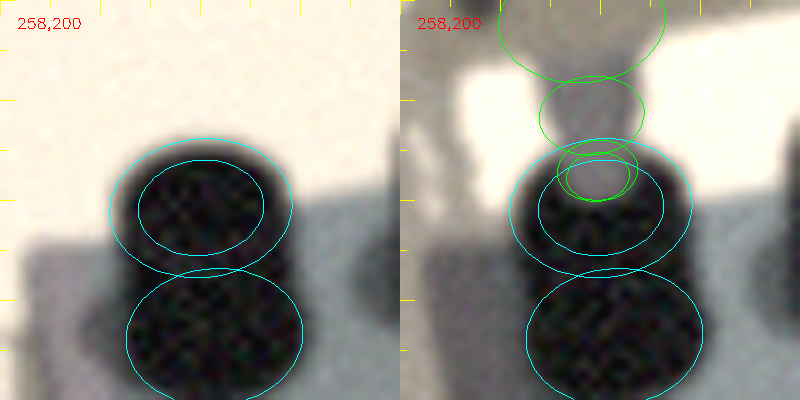

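```bash
python3 -m creep '[{"translation":[0.0003,0,0.007],"rot":[0,0,0],"jaw":0.01},{"translation":[0,0,0.006],"rot":[0,0,0],"jaw":0.01},{"translation":[0,0,0.0015],"rot":[0,0,0],"jaw":0.01},{"translation":[0,0,0.0015],"rot":[0,0,0],"jaw":0.01},{"translation":[0,0,0.0015],"rot":[0,0,0],"jaw":0.01},{"translation":[0,0,0.0015],"rot":[0,0,0],"jaw":0.01},{"translation":[0,0,0],"rot":[0,0,0],"jaw":0.01},{"translation":[0,0,0],"rot":[0,0,0],"jaw":0.01}]' 60
python3 -c "
from h import *
to(None)"
```

```text
clock: 38.4
position: [0.4577, -0.3104, 0.124]
ee_rot: [3.138, -0.143, 0.0]
force: [-0.3, 0.7, -1.4]
width: 0.204
t 38.4 pos mm [ 457.7 -310.4  124. ] yaw -5.22 tilt z [ 0.e+00 -1.e-04 -1.e+00] F [-0.26  0.73 -1.4 ] w mm 18.7
```

Nothing felt at the ledge. Continuing down in stages to the step level.

```bash
r(){ python3 -c "
from h import *
to(None)"; }
python3 -m creep '[{"translation":[0,0,0.0015],"rot":[0,0,0],"jaw":0.01},{"translation":[0,0,0.002],"rot":[0,0,0],"jaw":0.01},{"translation":[0,0,0],"rot":[0,0,0],"jaw":0.01}]' 60>/dev/null;r
python3 -m creep '[{"translation":[0,0,0.003],"rot":[0,0,0],"jaw":0.01},{"translation":[0,0,0.003],"rot":[0,0,0],"jaw":0.01},{"translation":[0,0,0.002],"rot":[0,0,0],"jaw":0.01},{"translation":[0,0,0.0015],"rot":[0,0,0],"jaw":0.01},{"translation":[0,0,0],"rot":[0,0,0],"jaw":0.01}]' 60>/dev/null;r
python3 -m creep '[{"translation":[0,0,0.001],"rot":[0,0,0],"jaw":0.01},{"translation":[0,0,0.0015],"rot":[0,0,0],"jaw":0.01},{"translation":[0,0,0],"rot":[0,0,0],"jaw":0.01},{"translation":[0,0,0],"rot":[0,0,0],"jaw":0.01}]' 60>/dev/null;r
```

```text
clock: 38.65
position: [0.4575, -0.3103, 0.1202]
ee_rot: [-3.138, 0.143, 0.001]
force: [-0.3, -0.1, -1.4]
width: 0.205
t 38.65 pos mm [ 457.5 -310.3  120.2] yaw -5.21 tilt z [-3.e-04  1.e-04 -1.e+00] F [-0.29 -0.07 -1.35] w mm 18.8
clock: 39.07
position: [0.4575, -0.3103, 0.1106]
ee_rot: [-3.138, 0.143, 0.001]
force: [-0.1, 0.2, -1.9]
width: 0.204
t 39.07 pos mm [ 457.5 -310.3  110.6] yaw -5.21 tilt z [-6.e-04  3.e-04 -1.e+00] F [-0.07  0.19 -1.93] w mm 18.7
clock: 39.4
position: [0.4577, -0.3104, 0.1085]
ee_rot: [3.138, -0.143, -0.0]
force: [-0.8, -0.5, -1.7]
width: 0.2
t 39.4 pos mm [ 457.7 -310.4  108.5] yaw -5.21 tilt z [-1.e-04 -0.e+00 -1.e+00] F [-0.78 -0.45 -1.73] w mm 18.4
```

```bash
r(){ python3 -c "
from h import *
to(None)"; }
python3 -m creep '[{"translation":[0,0,0.001],"rot":[0,0,0],"jaw":0.01},{"translation":[0,0,0.0015],"rot":[0,0,0],"jaw":0.01},{"translation":[0,0,0],"rot":[0,0,0],"jaw":0.01}]' 60>/dev/null;r
python3 -m creep '[{"translation":[0,0,0.002],"rot":[0,0,0],"jaw":0.01},{"translation":[0,0,0.002],"rot":[0,0,0],"jaw":0.01},{"translation":[0,0,0.002],"rot":[0,0,0],"jaw":0.01},{"translation":[0,0,0.002],"rot":[0,0,0],"jaw":0.01},{"translation":[0,0,0],"rot":[0,0,0],"jaw":0.01}]' 60>/dev/null;r
python3 -m creep '[{"translation":[0,0,0.0015],"rot":[0,0,0],"jaw":0.01},{"translation":[0,0,0.0015],"rot":[0,0,0],"jaw":0.01},{"translation":[0,0,0],"rot":[0,0,0],"jaw":0.01},{"translation":[0,0,0],"rot":[0,0,0],"jaw":0.01}]' 60>/dev/null;r
```

```text
clock: 39.65
position: [0.4576, -0.3103, 0.1058]
ee_rot: [-3.138, 0.143, 0.0]
force: [0.1, -0.6, -1.8]
width: 0.208
t 39.65 pos mm [ 457.6 -310.3  105.8] yaw -5.21 tilt z [-1.e-04  1.e-04 -1.e+00] F [ 0.11 -0.65 -1.85] w mm 19.1
clock: 40.07
position: [0.4575, -0.3102, 0.0975]
ee_rot: [-3.138, 0.143, 0.001]
force: [0.4, 0.4, -1.1]
width: 0.201
t 40.07 pos mm [ 457.5 -310.2   97.5] yaw -5.21 tilt z [-5.e-04  3.e-04 -1.e+00] F [ 0.4   0.44 -1.06] w mm 18.5
clock: 40.4
position: [0.4578, -0.3105, 0.0951]
ee_rot: [3.138, -0.143, 0.0]
force: [-0.8, -0.4, -0.4]
width: 0.209
t 40.4 pos mm [ 457.8 -310.5   95.1] yaw -5.22 tilt z [ 1.e-04 -1.e-04 -1.e+00] F [-0.83 -0.42 -0.42] w mm 19.2
```

```bash
python3 -m creep '[{"translation":[0,0,-0.008],"rot":[0,0,0],"jaw":0.01},{"translation":[0,0,-0.018],"rot":[0,0,0],"jaw":0.01},{"translation":[0,0,-0.02],"rot":[0,0,0],"jaw":0.01},{"translation":[-0.01,0.002,-0.004],"rot":[0,0,0],"jaw":0.01},{"translation":[-0.025,0.0055,0],"rot":[0,0,0],"jaw":0.01},{"translation":[-0.03,0.0066,0],"rot":[0,0,0],"jaw":0.01},{"translation":[-0.025,0.006,0],"rot":[0,0,0],"jaw":0.01},{"translation":[-0.01,0.002,0],"rot":[0,0,0],"jaw":0.01},{"translation":[0,0,0],"rot":[0,0,0],"jaw":0.01},{"translation":[0,0,0],"rot":[0,0,0],"jaw":0.01},{"translation":[0,0,0],"rot":[0,0,0],"jaw":0.01},{"translation":[0,0,0],"rot":[0,0,0],"jaw":0.01}]' 60
python3 -c "
from ov import *
cv2.imwrite(f'pics/side16.png',optics.get_image('side')[:,:,::-1])
to((.3561,-.3233,.0834))
cv2.imwrite('pics/o5.png',np.hstack([crop('s',cv2.imread('pics/side16.png'),(222,235),25,12,'')]))
"
```

```text
clock: 41.4
position: [0.3574, -0.323, 0.1451]
ee_rot: [3.138, -0.141, 0.001]
force: [0.0, -0.3, -1.9]
width: 0.205
t 41.45 pos mm [ 357.3 -323.   145. ] yaw -5.13 tilt z [ 5.e-04  0.e+00 -1.e+00] F [ 0.14 -0.34 -1.6 ] w mm 18.7
delta tool mm [-1.2  0.4 61.6]
```

View pics/o5.png

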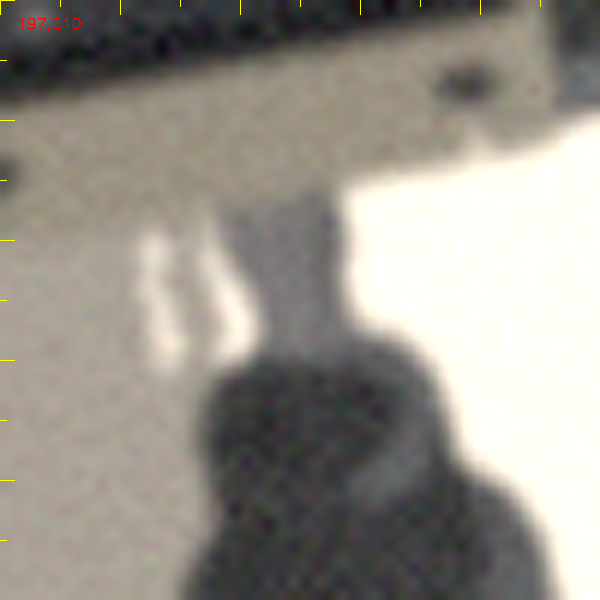

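```bash
python3 -m creep '[{"translation":[0,0,0.008],"rot":[0,0,0],"jaw":0.01},{"translation":[0,0,0.007],"rot":[0,0,0],"jaw":0.01},{"translation":[0,0,0],"rot":[0,0,0],"jaw":0.01},{"translation":[0,0,0],"rot":[0,0,0],"jaw":0.01},{"translation":[0,0,0],"rot":[0,0,0],"jaw":0.01}]' 60
python3 -c "
from h import *
to((.3561,-.3233,.0834))"
```

```text
clock: 41.87
position: [0.3561, -0.3232, 0.1298]
ee_rot: [-3.138, 0.143, 0.001]
force: [-0.1, 0.2, -1.5]
width: 0.204
t 41.87 pos mm [ 356.1 -323.2  129.8] yaw -5.21 tilt z [-5.e-04  3.e-04 -1.e+00] F [-0.06  0.23 -1.52] w mm 18.7
delta tool mm [ 0.   0.1 46.4]
```

Exactly over the original pose. Lowering, with a force check partway.

```bash
r(){ python3 -c "
from h import *
to((.3561,-.3233,.0834))"; }
python3 -m creep '[{"translation":[0,0,0.003],"rot":[0,0,0],"jaw":0.01},{"translation":[0,0,0.004],"rot":[0,0,0],"jaw":0.01},{"translation":[0,0,0.003],"rot":[0,0,0],"jaw":0.01},{"translation":[0,0,0],"rot":[0,0,0],"jaw":0.01}]' 60 >/dev/null;r
python3 -m creep '[{"translation":[0,0,0.005],"rot":[0,0,0],"jaw":0.01},{"translation":[0,0,0.005],"rot":[0,0,0],"jaw":0.01},{"translation":[0,0,0],"rot":[0,0,0],"jaw":0.01}]' 60 >/dev/null;r
```

```text
t 42.2 pos mm [ 355.8 -323.1  119.4] yaw -5.22 tilt z [-8.e-04  6.e-04 -1.e+00] F [ 0.92  1.61 -2.17] w mm 18.7
delta tool mm [ 0.4  0.2 36. ]
t 42.45 pos mm [ 355.7 -323.   109. ] yaw -5.21 tilt z [-1.1e-03  8.0e-04 -1.0e+00] F [-0.3  -0.44 -1.53] w mm 18.8
delta tool mm [ 0.5  0.3 25.6]
```

```bash
r(){ python3 -c "
from h import *
to((.3561,-.3233,.0834))"; }
python3 -m creep '[{"translation":[0.0002,0.0002,0.005],"rot":[0,0,0],"jaw":0.01},{"translation":[0,0,0.005],"rot":[0,0,0],"jaw":0.01},{"translation":[0,0,0.005],"rot":[0,0,0],"jaw":0.01},{"translation":[0,0,0.004],"rot":[0,0,0],"jaw":0.01},{"translation":[0,0,0.003],"rot":[0,0,0],"jaw":0.01},{"translation":[0,0,0],"rot":[0,0,0],"jaw":0.01},{"translation":[0,0,0],"rot":[0,0,0],"jaw":0.01}]' 60 >/dev/null;r
python3 -m creep '[{"translation":[0,0,0.0015],"rot":[0,0,0],"jaw":0.01},{"translation":[0,0,0.0005],"rot":[0,0,0],"jaw":0.01},{"translation":[0,0,0],"rot":[0,0,0],"jaw":0.01},{"translation":[0,0,0],"rot":[0,0,0],"jaw":0.01}]' 60 >/dev/null;r
```

```text
t 43.03 pos mm [ 356.2 -323.5   87.8] yaw -5.21 tilt z [-4.e-04  2.e-04 -1.e+00] F [ 0.24  0.05 -1.42] w mm 19.0
delta tool mm [-0.1 -0.1  4.4]
t 43.37 pos mm [ 356.4 -323.6   86.1] yaw -5.21 tilt z [ 2.e-04 -2.e-04 -1.e+00] F [-0.17 -0.48 -1.21] w mm 19.0
delta tool mm [-0.3 -0.2  2.7]
```

```bash
r(){ python3 -c "
from h import *
to((.3561,-.3233,.0834))"; }
python3 -m creep '[{"translation":[0,0,0.0012],"rot":[0,0,0],"jaw":0.01},{"translation":[0,0,0.0012],"rot":[0,0,0],"jaw":0.01},{"translation":[0,0,0],"rot":[0,0,0],"jaw":0.01},{"translation":[0,0,0],"rot":[0,0,0],"jaw":0.01}]' 60 >/dev/null;r
python3 -m creep '[{"translation":[0,0,0],"rot":[0,0,0],"jaw":0.022},{"translation":[0,0,0],"rot":[0,0,0],"jaw":0.03},{"translation":[0,0,0],"rot":[0,0,0],"jaw":0.04},{"translation":[0,0,0],"rot":[0,0,0],"jaw":0.05}]' 25 >/dev/null;r
python3 -m creep '[{"translation":[0,0,-0.02],"rot":[0,0,0],"jaw":0.055},{"translation":[0,0,-0.03],"rot":[0,0,0],"jaw":0.055},{"translation":[0,0,-0.025],"rot":[0,0,0],"jaw":0.055}]' 25 >/dev/null;r
```

```text
t 43.7 pos mm [ 356.3 -323.5   83.6] yaw -5.21 tilt z [-1.e-04  1.e-04 -1.e+00] F [ 0.64 -0.42 -1.64] w mm 18.4
delta tool mm [-0.2 -0.2  0.2]
t 44.03 pos mm [ 356.4 -323.6   83.7] yaw -5.21 tilt z [ 2.e-04 -2.e-04 -1.e+00] F [-0.26  1.   -0.51] w mm 37.5
delta tool mm [-0.3 -0.3  0.3]
t 44.28 pos mm [ 356.1 -323.3  159.7] yaw -5.21 tilt z [-7.e-04  6.e-04 -1.e+00] F [ 0.94 -0.89  0.  ] w mm 53.9
delta tool mm [ 0.1  0.  76.3]
```

```bash
python3 -m creep '[{"translation":[0.02,-0.003,0],"rot":[0,0,0],"jaw":0.055},{"translation":[0.032,-0.0045,0],"rot":[0,0,0],"jaw":0.055},{"translation":[0.035,-0.005,0],"rot":[0,0,0],"jaw":0.055},{"translation":[0.032,-0.005,0.01],"rot":[0,0,0],"jaw":0.055},{"translation":[0.02,-0.003,0.02],"rot":[0,0,0],"jaw":0.055},{"translation":[0.008,-0.0012,0.02],"rot":[0,0,0],"jaw":0.055},{"translation":[0,0,0.012],"rot":[0,0,0],"jaw":0.055},{"translation":[0,0,0],"rot":[0,0,0],"jaw":0.055},{"translation":[0,0,0],"rot":[0,0,0],"jaw":0.055},{"translation":[0,0,0],"rot":[0,0,0],"jaw":0.055}]' 25
python3 -c "
from ov import *
for n in('side','top'): cv2.imwrite(f'pics/{n}17.png',optics.get_image(n)[:,:,::-1])
to((.5046,-.3151,.043))
print('tray',atz('top',(347.2,281.0),0),atz('side',(302.2,288.2),0))
cv2.imwrite('pics/o6.png',np.hstack([crop('s',cv2.imread('pics/side17.png'),(280,235),66,6,''),crop('s',cv2.imread('pics/top0.png'),(347,281),45,8,'')[:720]]) if 0 else crop('s',cv2.imread('pics/side17.png'),(280,240),75,8,'')[:, :][::2,::2])
cv2.imwrite('pics/tr.png',crop('s',cv2.imread('pics/top0.png'),(347,281),37,8,''))
"
```

```text
clock: 45.12
position: [0.5039, -0.316, 0.0976]
ee_rot: [3.138, -0.145, 0.0]
force: [0.2, -0.2, 0.2]
width: 0.602
t 45.22 pos mm [ 504.5 -316.1   98.1] yaw -5.28 tilt z [ 0.0015 -0.0011 -1.    ] F [-0.25 -0.16  0.52] w mm 55.0
delta tool mm [-0.1 -1.1 55. ]
tray [ 0.46080434 -0.41696562  0.        ] [ 0.46281865 -0.42013243  0.        ]
```

View pics/o6.png

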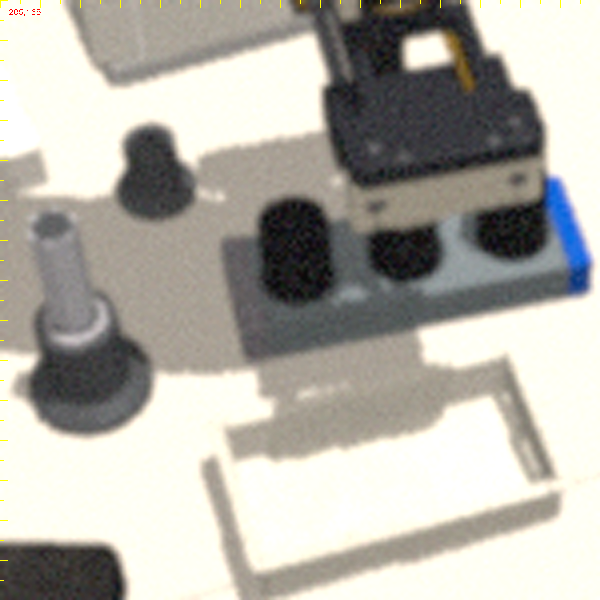

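View pics/tr.png

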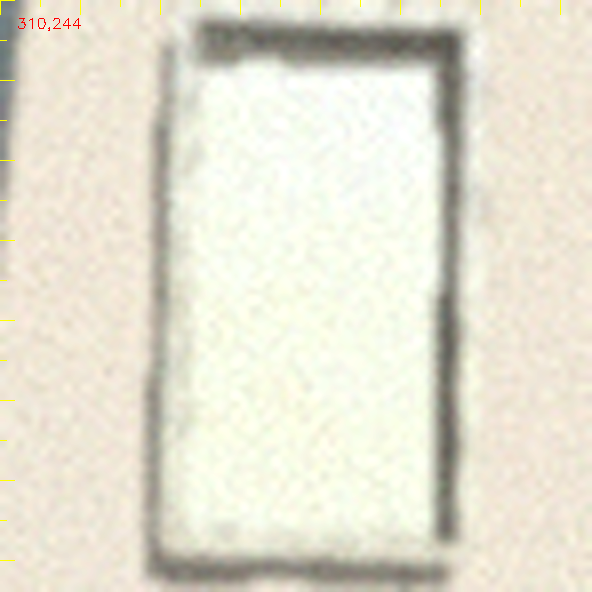

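```bash
r(){ python3 -c "
from h import *
to((.5046,-.3151,.043))"; }
python3 -m creep '[{"translation":[0,-0.001,0.015],"rot":[0,0,0],"jaw":0.055},{"translation":[0,0,0.018],"rot":[0,0,0],"jaw":0.055},{"translation":[0,0,0.015],"rot":[0,0,0],"jaw":0.055},{"translation":[0,0,0.006],"rot":[0,0,0],"jaw":0.05},{"translation":[0,0,0],"rot":[0,0,0],"jaw":0.045},{"translation":[0,0,0],"rot":[0,0,0],"jaw":0.04},{"translation":[0,0,0],"rot":[0,0,0],"jaw":0.036}]' 15 >/dev/null;r
python3 -m creep '[{"translation":[0,0,0],"rot":[0,0,0],"jaw":0.03},{"translation":[0,0,0],"rot":[0,0,0],"jaw":0.025},{"translation":[0,0,0],"rot":[0,0,0],"jaw":0.025},{"translation":[0,0,0],"rot":[0,0,0],"jaw":0.025}]' 20 >/dev/null;r
```

```text
t 45.8 pos mm [ 505.4 -314.7   43.9] yaw -5.23 tilt z [ 1.6e-03 -9.0e-04 -1.0e+00] F [ 0.73  0.09 -0.13] w mm 38.1
delta tool mm [-0.7  0.4  0.9]
t 46.13 pos mm [ 505.3 -314.7   43.3] yaw -5.22 tilt z [ 1.4e-03 -8.0e-04 -1.0e+00] F [ 1.35 -1.    2.41] w mm 32.4
delta tool mm [-0.7  0.5  0.3]
```

```bash
python3 -m creep '[{"translation":[0,0,-0.006],"rot":[0,0,0],"jaw":0.025},{"translation":[0,0,-0.012],"rot":[0,0,0],"jaw":0.025},{"translation":[0,0,-0.02],"rot":[0,0,0],"jaw":0.025},{"translation":[0,0,-0.02],"rot":[0,0,0],"jaw":0.025},{"translation":[0,0,0],"rot":[0,0,0],"jaw":0.025}]' 20
python3 -c "
from h import *
to((.461,-.4195,.043)); print(arm.observe()['joints'])"
```

```text
clock: 46.55
position: [0.5064, -0.3152, 0.1051]
ee_rot: [3.136, -0.143, 0.007]
force: [0.7, -0.3, -0.7]
width: 0.355
t 46.55 pos mm [ 506.4 -315.2  105.1] yaw -5.22 tilt z [ 0.0045 -0.0024 -1.    ] F [ 0.65 -0.35 -0.73] w mm 32.6
delta tool mm [-36.  107.9  62.1]
[ 0.50721926  0.52860316 -0.05704955  1.79365702  0.03977206  0.81537766
 -1.23105748]
```

```bash
python3 -m creep '[{"translation":[0,0.009,0],"rot":[0,0,-5],"jaw":0.025},{"translation":[0,0.02,0],"rot":[0,0,-7],"jaw":0.025},{"translation":[0,0.025,0],"rot":[0,0,-7],"jaw":0.025},{"translation":[0,0.02,0],"rot":[0,0,-7],"jaw":0.025},{"translation":[0,0.01,0],"rot":[0,0,-7],"jaw":0.025},{"translation":[0,0,0],"rot":[0,0,-7],"jaw":0.025},{"translation":[0,0,0],"rot":[0,0,-7],"jaw":0.025},{"translation":[0,0,0],"rot":[0,0,-7],"jaw":0.025},{"translation":[0,0,0],"rot":[0,0,-7],"jaw":0.025},{"translation":[0,0,0],"rot":[0,0,-7],"jaw":0.025},{"translation":[0,0,0],"rot":[0,0,-7],"jaw":0.025},{"translation":[0,0,0],"rot":[0,0,-7],"jaw":0.025}]' 20
python3 -m creep '[{"translation":[0,0,0],"rot":[0,0,-7],"jaw":0.025},{"translation":[0,0,0],"rot":[0,0,-5],"jaw":0.025},{"translation":[0,0,0],"rot":[0,0,0],"jaw":0.025},{"translation":[0,0,0],"rot":[0,0,0],"jaw":0.025},{"translation":[0,0,0],"rot":[0,0,0],"jaw":0.025}]' 20
python3 -c "
from h import *
to((.461,-.4195,.043)); print(arm.observe()['joints'])"
```

```text
clock: 47.55
position: [0.5145, -0.3968, 0.1008]
ee_rot: [-2.456, -1.958, 0.001]
force: [-0.4, -0.2, -0.1]
width: 0.352
clock: 47.97
position: [0.5149, -0.3968, 0.1007]
ee_rot: [-2.248, -2.194, 0.0]
force: [-0.0, 0.2, -1.4]
width: 0.35
t 47.97 pos mm [ 514.9 -396.8  100.7] yaw 88.6 tilt z [-4.e-04 -0.e+00 -1.e+00] F [-0.02  0.24 -1.41] w mm 32.2
delta tool mm [-24.  -53.3  57.8]
[ 0.876975    0.65899548 -0.47068552  1.62444174  0.35037765  0.94336322
  0.25860292]
```

```bash
python3 -m creep '[{"translation":[-0.006,-0.0133,0],"rot":[0,0,0],"jaw":0.025},{"translation":[-0.008,-0.018,0],"rot":[0,0,0],"jaw":0.025},{"translation":[-0.007,-0.015,0.004],"rot":[0,0,0],"jaw":0.025},{"translation":[-0.003,-0.007,0.01],"rot":[0,0,0],"jaw":0.025},{"translation":[0,0,0.01],"rot":[0,0,0],"jaw":0.025},{"translation":[0,0,0],"rot":[0,0,0],"jaw":0.025},{"translation":[0,0,0],"rot":[0,0,0],"jaw":0.025},{"translation":[0,0,0],"rot":[0,0,0],"jaw":0.025}]' 20
python3 -c "
from h import *
for n in('side','top'): cv2.imwrite(f'pics/{n}18.png',optics.get_image(n)[:,:,::-1])
to((.461,-.4195,.0375))
cv2.imwrite('pics/o7.png',np.hstack([crop('s',cv2.imread('pics/side18.png'),(300,275),50,8,''),crop('s',cv2.imread('pics/top18.png'),(348,281),50,8,'')])[::2,::2])"
```

```text
clock: 48.63
position: [0.4626, -0.4188, 0.0766]
ee_rot: [2.243, 2.199, 0.002]
force: [-0.9, -0.7, -0.9]
width: 0.352
t 48.73 pos mm [ 462.5 -419.1   76.9] yaw 88.86 tilt z [ 0.001  0.    -1.   ] F [ 0.86  0.52 -0.92] w mm 32.5
delta tool mm [-0.4 -1.6 39.4]
```

View pics/o7.png

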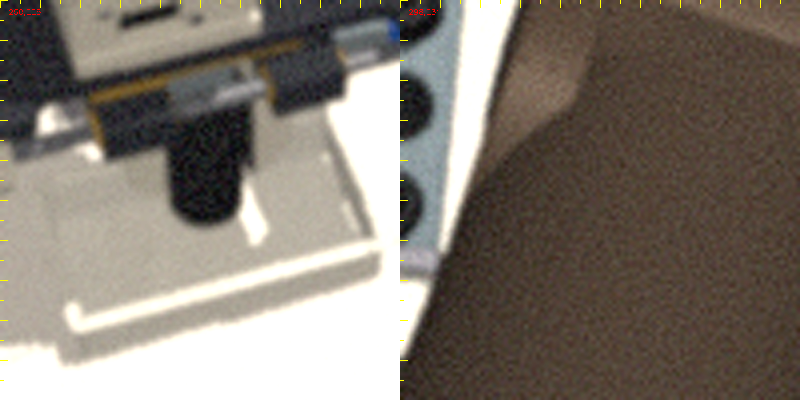

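```bash
r(){ python3 -c "
from h import *
to((.461,-.4195,.0375))"; }
python3 -m creep '[{"translation":[0,0,0.012],"rot":[0,0,0],"jaw":0.025},{"translation":[0,0,0.012],"rot":[0,0,0],"jaw":0.025},{"translation":[0,0,0.008],"rot":[0,0,0],"jaw":0.025},{"translation":[0,0,0.003],"rot":[0,0,0],"jaw":0.025},{"translation":[0,0,0],"rot":[0,0,0],"jaw":0.025},{"translation":[0,0,0],"rot":[0,0,0],"jaw":0.025},{"translation":[0,0,0],"rot":[0,0,0],"jaw":0.025}]' 20 >/dev/null;r
python3 -m creep '[{"translation":[0,0,0.001],"rot":[0,0,0],"jaw":0.025},{"translation":[0,0,0.001],"rot":[0,0,0],"jaw":0.025},{"translation":[0,0,0],"rot":[0,0,0],"jaw":0.025},{"translation":[0,0,0],"rot":[0,0,0],"jaw":0.025}]' 20 >/dev/null;r
```

```text
t 49.32 pos mm [ 461.6 -419.8   41.9] yaw 88.79 tilt z [ 4.e-04 -2.e-04 -1.e+00] F [ 0.08 -0.69 -0.25] w mm 32.3
delta tool mm [ 0.3 -0.6  4.4]
t 49.65 pos mm [ 461.3 -419.8   39.8] yaw 88.78 tilt z [ 1.e-04 -2.e-04 -1.e+00] F [-0.69  0.52 -0.36] w mm 32.4
delta tool mm [ 0.3 -0.3  2.3]
```

```bash
r(){ python3 -c "
from h import *
to((.461,-.4195,.0375))"; }
python3 -m creep '[{"translation":[0,0,0.001],"rot":[0,0,0],"jaw":0.025},{"translation":[0,0,0.001],"rot":[0,0,0],"jaw":0.025},{"translation":[0,0,0],"rot":[0,0,0],"jaw":0.025},{"translation":[0,0,0],"rot":[0,0,0],"jaw":0.025}]' 20 >/dev/null;r
python3 -m creep '[{"translation":[0,0,0.0007],"rot":[0,0,0],"jaw":0.025},{"translation":[0,0,0],"rot":[0,0,0],"jaw":0.025},{"translation":[0,0,0],"rot":[0,0,0],"jaw":0.025}]' 20 >/dev/null;r
```

```text
t 49.98 pos mm [ 461.4 -419.9   38. ] yaw 88.78 tilt z [ 3.e-04 -5.e-04 -1.e+00] F [-1.41  0.01  3.11] w mm 32.4
delta tool mm [ 0.4 -0.5  0.5]
t 50.23 pos mm [ 461.5 -419.9   37.9] yaw 88.78 tilt z [ 3.e-04 -8.e-04 -1.e+00] F [-3.02  1.87 10.82] w mm 32.3
delta tool mm [ 0.4 -0.5  0.4]
```

```bash
r(){ python3 -c "
from h import *
to((.461,-.4195,.0375))"; }
python3 -m creep '[{"translation":[0,0,-0.0007],"rot":[0,0,0],"jaw":0.025},{"translation":[0,0,0],"rot":[0,0,0],"jaw":0.033},{"translation":[0,0,0],"rot":[0,0,0],"jaw":0.04},{"translation":[0,0,0],"rot":[0,0,0],"jaw":0.052},{"translation":[0,0,0],"rot":[0,0,0],"jaw":0.056},{"translation":[0,0,0],"rot":[0,0,0],"jaw":0.056}]' 20 >/dev/null;r
python3 -m creep '[{"translation":[0,0,-0.01],"rot":[0,0,0],"jaw":0.056},{"translation":[0,0,-0.02],"rot":[0,0,0],"jaw":0.056},{"translation":[0,0,-0.03],"rot":[0,0,0],"jaw":0.056},{"translation":[0,0,-0.035],"rot":[0,0,0],"jaw":0.056},{"translation":[0.03,0,-0.025],"rot":[0,0,0],"jaw":0.056},{"translation":[-0.03,0,-0.01],"rot":[0,0,0],"jaw":0.056},{"translation":[-0.035,0,0],"rot":[0,0,0],"jaw":0.056},{"translation":[-0.04,0,0],"rot":[0,0,0],"jaw":0.056},{"translation":[-0.04,0,0],"rot":[0,0,0],"jaw":0.056},{"translation":[-0.03,0,0],"rot":[0,0,0],"jaw":0.056},{"translation":[0,0,0],"rot":[0,0,0],"jaw":0.056},{"translation":[0,0,0],"rot":[0,0,0],"jaw":0.056}]' 20 >/dev/null;r
python3 -c "
from h import *
for n in('side','top'): cv2.imwrite(f'pics/{n}19.png',optics.get_image(n)[:,:,::-1])
cv2.imwrite('pics/o8.png',np.hstack([crop('s',cv2.imread('pics/side19.png'),(275,250),70,6,'')[:,:],crop('s',cv2.imread('pics/top19.png'),(325,283),70,6,'')])[::2,::2])"
```

```text
t 50.73 pos mm [ 461.3 -419.6   37.4] yaw 88.79 tilt z [-2.e-04  2.e-04 -1.e+00] F [-0.58  0.08  0.84] w mm 53.9
delta tool mm [ 0.1 -0.3 -0.1]
t 51.73 pos mm [ 457.1 -566.6  167.4] yaw 88.6 tilt z [-2.e-04  0.e+00 -1.e+00] F [ 0.88 -0.12 -0.18] w mm 56.0
delta tool mm [147.1   0.3 129.9]
```

View pics/o8.png

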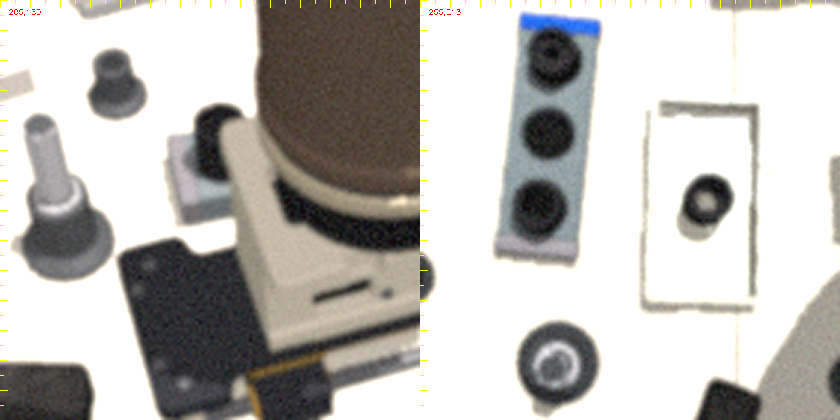

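The top view shows the sleeve upright in the tray near its centre, at about (350,279). Slot 2 is empty, the sleeves in slots 1 and 3 are standing in their pockets, and the gauge is upright in the large stand. The arm is clear, so I'm handing in.

```bash
python3 -c "
from h import *
to(None); print(arm.sign_off())"
```

```text
t 51.83 pos mm [ 458.9 -563.5  168. ] yaw 88.85 tilt z [ 6.e-04  1.e-03 -1.e+00] F [ 0.87  0.27 -0.01] w mm 56.1
the job is handed in; nothing more can be done
None
```

I gauged all three sleeves, put the gauge back in its stand, stood the one good sleeve in the tray and left the two rejects in the rack. I handed in at about 52 s.

| Slot | Where the gauge stopped | Verdict |
|---|---|---|
| 1 (blue cap end) | Nose on the ledge, tip at about 49–50 mm, at every spot tried | tight, left in rack |
| 2 | Nose went in, step stopped at about 34 mm, at all five sideways offsets tried | good, moved to tray |
| 3 | NO-GO part went in to about 20 mm, with little or no force felt | worn, left in rack |

- **First aim was off:** I started about 3–5 mm off in y because shadows biased my fit of the sleeves in the camera picture. The first tries in slots 1 and 2 were therefore off centre. They tilted and nudged those two sleeves, with only small forces felt. I re-measured the gauge against the sleeve, then tried slots 1, 2 and 3 again in order.
- **Last checks:** Wrist readings stayed below about 9 N while gauging. The sleeve was pressed on the tray floor with about 11 N, backed off slightly, then released. The last top picture shows it upright near the tray centre and slot 2 empty. Sleeves 1 and 3 are in their pockets and the gauge is upright in the large stand.
- **Not confirmed:** In the last side picture the arm hid the tray and most of the rack. That leaves the sleeve in the tray and the one in slot 1 checked only from the top camera. I judged the rejects' small shifts by eye and did not measure them.

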